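# Stack slide trays and close the transport clamp on them

### The job

Pack the slide trays for transport: crank the clamp's jaw fully back, then stack all the trays that are on the bench, and the lid last on top, in the clamp's nest, chamfered corners over chamfered corners so that every skirt drops over the lip below. Then crank the jaw in on the stack until its sprung face is pressed about half-way in. Do not tip over the jar or the bottles.

Things in the scene. Friction and masses are not known exactly. Their poses are not given: they have to be found in the camera images.
- tray_1_c (a point): Grey plastic slide tray, 112 long (x) x 64 wide (y) x 30 mm high, 0.14 kg, two glass slides in its top. This point is its centre, 15 mm above its underside; x runs along it to the end whose two corners are cut off (16 mm chamfers; the other end is square), z up. Starts flat on the bench, its x up to 1.6 rad either way from world x. Grip across the 64 mm, fingertips 3 mm above its underside. Any tray may be absent (None).
- tray_2_c (a point): A tray just like tray_1 (same size, point, axes). All trays: the underside is hollow, a skirt 7 mm deep with 3 mm walls. On top a lip 6 mm high, set in 5.5 mm from the sides, cut off at the same two corners, enters the skirt of what is stacked on it with 2.5 mm play all round.
- tray_3_c (a point): A tray just like tray_1. All trays: the skirt of the upper rests on the shoulder of the lower, 24 mm above the lower one's underside, so stacked trays are 24 mm apart. Turned end for end a tray does not seat and stands 6 mm too high.
- tray_4_c (a point): A tray just like tray_1 (same size, point and axes).
- lid_c (a point): Lid of the stack: grey plastic, outline (112 x 64 mm, chamfered at its +x end) and 7 mm hollow skirt as a tray, 24 mm high plus a rib 50 x 8 x 8 mm along x on its flat closed top; no lip, no slides. 0.12 kg. This point is its centre, 12 mm above its underside; x towards the chamfered end. Grip as a tray.
- nest (a point): Centre of the clamp's nest, on top of its 20 mm thick aluminium base plate (280 x 96 mm, fixed). A 6 mm lip like a tray's stands here for the lowest tray, whose underside rests at this height. x runs from the fixed jaw to the crank; chamfered ends must point along it. Fixed jaw's face 58.2 mm from here on the -x side; both jaws are 62 mm wide, tops 50 mm above this point.
- face_front (a point): Middle of the front of the sliding jaw's sprung steel face (62 mm wide, 46 mm high), which looks at the nest from its +x side; axes as the nest. Wound fully back and free it is 86 mm from the nest centre along x; a seated tray's end is about 56 mm from it.
- jaw (a joint): Position of the sliding jaw, m: 0 = wound fully back (open); grows as it slides towards the nest, 15 mm for each turn of the crank (2.39 mm per rad), 43 mm at most. The screw holds it wherever it is left.
- face (a joint): How far the sprung face is pressed back into the sliding jaw, m: 0 = free, 0.008 = fully in; about 2 N per mm.
- crank (a joint): Angle of the crank, rad, counted over several turns: 0 = jaw fully back, grows as it is turned clockwise seen from above, which closes the jaw; 18 at most. At 0 the crank arm points along the nest's +x. Light: about 1.5 N at the knob.
- crank_axis (a point): Point on the crank's upright axis at the height of the middle of its knob, 149 mm above the bench, over the grey gearbox 165 mm from the nest centre along x (axes as the nest). The gearbox top is 107 mm, the crank arm's top 123 mm above the bench.
- knob_c (a point): Middle of the crank's upright black knob, 22 mm in diameter and 50 mm high, which spins freely on the arm, 40 mm from the crank's axis. Pinched from above it can be led round the circle without turning the hand.
- jar: A round glass specimen jar, 64 mm in diameter, 75 mm high, standing among the trays; not needed. Origin under its centre.
- bottle_1: An amber bottle, 44 mm in diameter, 110 mm high, standing beyond the trays; not needed. Origin under its centre.
- bottle_2: A white bottle, 52 mm in diameter, 130 mm high, standing beyond the trays; not needed. Origin under its centre.
Not all that is in view belongs to the job. What is shaped like the part that bears lid_c but red is not meant.

How it is judged:
By the outcome, as a careful person would: the job done as asked, in the order asked, and still so for the second after the job is handed in, with the robot touching nothing.
Of tray_1, tray_2, tray_3, tray_4 only 2 to 4 are there at a start; the rules pass over those that are not, and their reading is None.
At some moment in a run one of tray_1, tray_2, tray_3, tray_4, lid may be knocked a few centimetres aside while the robot is not near it.
Once in a run the grip may slacken for a moment while it holds something.
It also fails if it takes over 210 s, if anything falls off the work surface, if the arm or the gripper's body presses on something with over 40 N, if the wrist force passes 120 N, or if a joint passes its speed limit or range.

### The arm

A 7-joint arm with a two-finger parallel gripper is mounted at the origin on the work surface. World frame = base frame: x ahead of the robot, y to its left, z up, the work surface at z = 0. Lengths are in m, angles in degrees, forces in N, time in s.
With the tool pointing down it reaches from about 0.425 to 0.875 m from the base axis. Payload 4.7 kg.
Tool frame: the origin (TCP) lies on the front face of the gripper's body, between the roots of the fingers; the fingertips stand 70 mm ahead of it and the grasp point (between the pads) lies 51 mm ahead of it (tip_extent is the distance from the TCP to the fingertips, in m); z points along the fingers, y is the direction in which the jaws open and shut (so a half turn about z gives the same grasp; the last joint's range is limited). The gripper opens to 87 mm and grips with 3 to 60 N. Pads are 19 mm wide; open, the fingers measure 117 mm over their backs; the gripper's body (75 mm by 190 mm) begins 51 mm behind the grasp point.
Start: joints at [73.459, 18.392, -4.016, 83.108, 1.295, 78.541, -3.26], TCP at [0.194, -0.62, 0.292] pointing down, gripper open.
Joint ranges: [-163.93, 163.93], [-17.29, 119.83], [-79.2, 71.16], [3.27, 140.29], [-89.18, 269.18], [5.43, 117.66], [-154.24, 154.24]. Speed limits (degrees/s): [147.25, 147.25, 180, 180, 180, 180, 180].

### API

Orientations are given as [roll, pitch, yaw] about the fixed x, y, z axes, in that order (R = Rz(yaw) Ry(pitch) Rx(roll)).
In Python, from cell import * gives the robot as it stands.
- The arm moves only by the tool carry_out, never from a script. Its argument "increments" is text: rows parted by semicolons, each of 7 numbers parted by spaces: the opening, from 0 (shut) to 1 (fully open), then the shift along the tool's x, y, z in m, then the turn, a rotation vector about the tool's x, y, z in degrees. A call has 1 to 20 rows; each row shifts and turns the pose as measured when the row begins, along the tool's axes as they then stand; what a row does not reach is not made up. A row lasts 1/8 s, in which the tool goes at most 62.5 mm and 10.7 degrees, less where a joint would pass 70% of its speed; a pose out of reach is approached as far as the arm can. A call is refused whole if a number of a shift passes 0.0625 or a number of a turn 10.7, either way. A call with a gripper value outside its range is refused whole. The fingers move at their own pace and stop on an object; "force" is the grip in N (left out, the last holds). Time passes only in rows, so rows that do not move let the fingers close. It gives the time, the measured TCP pose, the force and the opening at its end, in the units of the state.
- get_obs(): the state, without advancing time (a new reading comes with each control period).
- read_camera(name): name is "side" or "top" or "wrist"; returns a dict with "img" (420x560x3 uint8, blue, green, red), "fx", "fy", "cx", "cy" (pixels), "world_from_camera" (4x4, takes a point from camera to world coordinates). Camera axes: x right, y down, z forward; pixel columns grow to the right and rows downward; lengths in m; the calibration is good to about 2 mm. A picture is of the moment at which its call begins. There is no depth.
- sign_off(): hands the job in, once; it reports no verdict.
Trained networks look in a picture, given as the dict that the camera call returned (one of the last four; its "shot" number tells which), for a name from the list of things; names that differ only in an ending like _2 or _b are one class to them, and where a whole thing is asked for, a point or a joint stands for the part that bears it (a point fixed in the world has none). Each returns a list of dicts, best first, with "confidence" (0 to 1); they miss things now and then, are a little off and sometimes report something else, mostly with a low value. They report only what shows in the picture. A call takes as long as a camera call. They do not tell look-alikes from the thing itself.
- masks_of(target, picture): "pixels" (420x560 bool, what is visible of it) and "bbox" ([left, top, right, bottom] in pixels, round what is visible of it).
The state is a dict: "time_s": time; "qpos": joint angles; "joint_velocities": joint speeds; "effort": joint torques, N m; "tool_pos": TCP position; "tool_rot": TCP orientation; "force": force on the tool from outside, world axes, zero at the start; "wrist_torque": the same for the moment, N m; "grip_width": finger opening in m.
Only numpy, scipy, OpenCV 4.12 (cv2) and the standard library are available. Lean on these libraries where they do the work, as an engineer would, in place of code of your own. Each camera call takes 0.05 s, during which the arm holds its last target.

## Working session

There is one attempt and no reset: what is moved stays moved. The work goes in short steps, Python scripts to look and compute and a tool call to move; the robot and the scene stay as the last step left them, time stands still between calls to the robot, and variables do not carry over. Pictures are saved under pics/ and viewed, and the job is handed in when it is done.

Besides the shell and the picture viewer there is one more tool, called after "Emit:" as name(argument=value, ...) on one line, values as JSON. carry_out: Moves the arm, as the interface text tells. Its arguments: {"type":"object","properties":{"increments":{"type":"string"},"force":{"type":"number"}},"required":["increments"]}

```bash
ls; mkdir -p pics; python3 - <<'E'
from cell import *
import cv2
o=get_obs();print(o)
for n in ["side","top","wrist"]:
    p=read_camera(n);cv2.imwrite(f"pics/{n}0.png",p["img"]);print(n,p["fx"],p["fy"],p["cx"],p["cy"],p["world_from_camera"])
E
```

```text
pics
{'time_s': 0.0, 'qpos': array([73.45800116, 18.43920814, -4.01649912, 83.17389461,  1.29653009,
       78.53998195, -3.25867675]), 'joint_velocities': array([-0.09768615,  0.07953191,  0.00508731,  0.0429478 ,  0.00929327,
       -0.00077606, -0.000803  ]), 'effort': array([-2.76991696e-04, -4.91295326e+01, -4.04038550e-01, -3.12532139e+01,
       -6.40063081e-02,  4.35277924e-02,  1.67556700e-04]), 'tool_pos': array([ 0.19367207, -0.6200472 ,  0.29116866]), 'tool_rot': array([-1.79892245e+02,  6.85075185e-03,  1.73542795e+01]), 'force': array([ 0.75783933, -0.38254623, -0.17894358]), 'wrist_torque': array([ 0.00057901, -0.00615721, -0.00401503]), 'grip_width': 0.08689476011977067}
side 486.25516931993553 486.25516931993553 275.1953912756666 208.89023528877806 [[-0.99664127 -0.04194767  0.07033193  0.43089856]
 [-0.08188056  0.52436819 -0.84754562  1.30042519]
 [-0.00132726 -0.85045776 -0.52604168  0.97165119]
 [ 0.          0.          0.          1.        ]]
top 489.65380826851623 489.65380826851623 278.7373809775726 205.49554317092728 [[-0.02321423 -0.99233822  0.12135056  0.35749752]
 [-0.99961203  0.02490858  0.01246396 -0.07523512]
 [-0.01539114 -0.12101414 -0.99253146  1.75805243]
 [ 0.          0.          0.          1.        ]]
wrist 376.2050930100849 376.2050930100849 283.15890001018624 212.31047634411726 [[ 0.29819394 -0.92176395 -0.24785399  0.26086632]
 [-0.95450145 -0.28870165 -0.07468824 -0.59971227]
 [-0.00271093  0.25884857 -0.96591411  0.38397844]
 [ 0.          0.          0.          1.        ]]
```

View pics/top0.png

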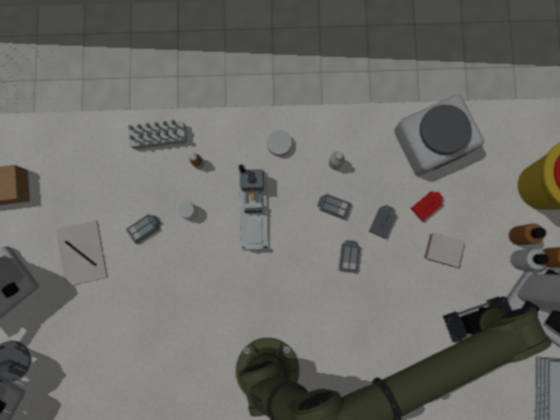

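View pics/side0.png

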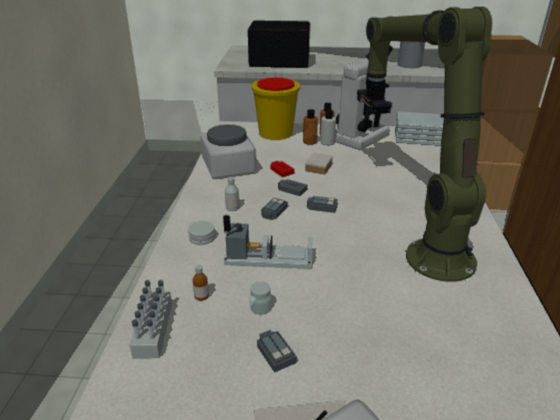

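View pics/wrist0.png

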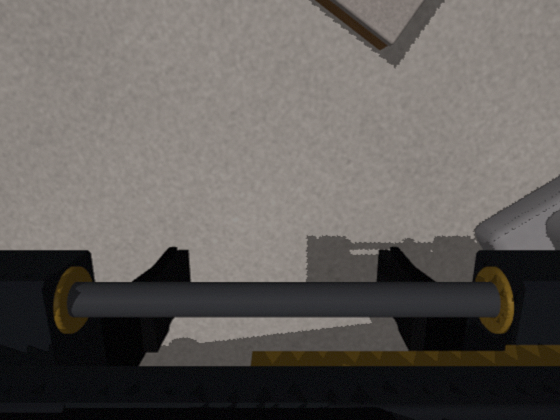

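```bash
cat > h.py <<'E'
from cell import *
import numpy as np, cv2
from scipy.optimize import minimize
from scipy.spatial.transform import Rotation as Ro
def proj(p,X):
    T=np.linalg.inv(p["world_from_camera"]); X=np.atleast_2d(X)@T[:3,:3].T+T[:3,3]
    return np.c_[p["fx"]*X[:,0]/X[:,2]+p["cx"],p["fy"]*X[:,1]/X[:,2]+p["cy"]]
def ray(p,u,v,z):
    T=p["world_from_camera"]; d=T[:3,:3]@np.array([(u-p["cx"])/p["fx"],(v-p["cy"])/p["fy"],1]); o=T[:3,3]
    return o+d*(z-o[2])/d[2]
def outline(s=0): # s inset
    a,b,c=.056-s,.032-s,.016-s*.586
    return np.array([[-a,-b],[a-c,-b],[a,-b+c],[a,b-c],[a-c,b],[-a,b]])
def verts(kind,x,y,yaw,z0=0):
    c,s=np.cos(yaw),np.sin(yaw); R=np.array([[c,-s],[s,c]])
    V=[]
    h=.024
    for z in (0,h): V.append(np.c_[outline()@R.T+[x,y],np.full(6,z0+z)])
    if kind=="tray": V.append(np.c_[outline(.0055)@R.T+[x,y],np.full(6,z0+.030)])
    return np.vstack(V)
S=8
def sil(p,kind,q,z0=0,roi=None):
    uv=proj(p,verts(kind,*q,z0)); hull=cv2.convexHull(uv.astype(np.float32))
    m=np.zeros((420,560),np.uint8); cv2.fillConvexPoly(m,np.round(hull*16).astype(np.int32),255,cv2.LINE_AA,4)
    return m/255.
def fit(p,mask,kind,q0,z0=0):
    M=mask.astype(float)
    f=lambda q:1-np.minimum(sil(p,kind,q,z0),M).sum()/np.maximum(sil(p,kind,q,z0),M).sum()
    best=None
    for d in (0,np.pi):
        q=np.array(q0,float)+[0,0,d]
        sx=np.vstack([q]+[q+e for e in np.diag([.012,.012,.25])])
        r=minimize(f,q,method="Nelder-Mead",options=dict(initial_simplex=sx,xatol=1e-4,fatol=1e-5,maxiter=300))
        r=minimize(f,r.x,method="Nelder-Mead",options=dict(initial_simplex=np.vstack([r.x]+[r.x+e for e in np.diag([.004,.004,.06])]),xatol=1e-4,fatol=1e-5,maxiter=300))
        yield r.x,1-r.fun
def coarse(p,mask,z=.02):
    c=cv2.minAreaRect(np.argwhere(mask)[:,::-1].astype(np.float32))
    bx=cv2.boxPoints(c); e=max([(bx[1]-bx[0]),(bx[2]-bx[1])],key=np.linalg.norm)
    a=ray(p,*c[0],z); b=ray(p,*(np.array(c[0])+e),z)-a
    return [a[0],a[1],np.arctan2(b[1],b[0])]
def tool():
    o=get_obs(); R=Ro.from_euler("xyz",o["tool_rot"],degrees=True).as_matrix(); return o["tool_pos"],R,o
def go(x,y,z,yaw): # shift in tool axes and rotvec to reach pose pointing down with tool x at yaw deg
    P,R,o=tool(); d=R.T@(np.array([x,y,z])-P)
    Rt=Ro.from_euler("xyz",[180,0,yaw],degrees=True).as_matrix()
    rv=Ro.from_matrix(R.T@Rt).as_rotvec(degrees=True)
    print("t",round(o["time_s"],2),"pos",P.round(4),o["tool_rot"].round(2),"shift",d.round(4),"turn",rv.round(2),"grip",round(o["grip_width"],4),"F",o["force"].round(1))
E
python3 - <<'E'
from h import *
p=read_camera("top")
for t in ["tray_1_c","lid_c"]:
    for m in masks_of(t,p):
        print(t,m["confidence"],m["bbox"],m["pixels"].sum())
        if m["pixels"].sum()<60: continue
        q0=coarse(p,m["pixels"])
        for q,s in fit(p,m["pixels"],"tray" if "tray" in t else "lid",q0): print("   ",q[:2].round(4),np.degrees(q[2]).round(1),round(s,4))
for t in ["jaw","face","crank","knob_c","jar","bottle_1","bottle_2"]:
    for m in masks_of(t,p): print(t,m["confidence"],m["bbox"],m["pixels"].sum())
i=cv2.resize(p["img"][130:290,110:460],None,fx=2.28,fy=2.28,interpolation=cv2.INTER_CUBIC);cv2.imwrite("pics/topz.png",i)
E
```

```text
tray_1_c 0.16 [237.4, 162.6, 268.9, 250.0] 2149
    [0.5779 0.044 ] -181.7 0.2913
    [0.562  0.0481] -1.4 0.2934
lid_c 0.89 [367.7, 205.5, 397.2, 236.8] 610
    [ 0.5071 -0.4244] -26.2 0.922
    [ 0.5039 -0.4229] 153.5 0.8771
lid_c 0.85 [411.8, 191.5, 443.1, 222.1] 546
    [ 0.5598 -0.5851] -54.4 0.8375
    [ 0.559  -0.5849] 128.4 0.831
jaw 0.68 [242.7, 203.0, 260.8, 215.0] 170
face 0.63 [246.4, 207.5, 260.7, 213.1] 56
face 0.16 [242.6, 201.4, 261.9, 213.2] 161
crank 0.54 [238.2, 163.6, 253.0, 182.1] 114
knob_c 0.41 [237.7, 167.3, 244.1, 175.9] 52
jar 0.61 [175.3, 201.6, 199.4, 221.3] 318
bottle_1 0.72 [328.6, 152.6, 346.2, 171.3] 213
bottle_1 0.45 [187.4, 154.4, 206.6, 170.7] 172
bottle_2 0.72 [328.6, 152.6, 346.2, 171.3] 213
bottle_2 0.45 [187.4, 154.4, 206.6, 170.7] 172
```

View pics/topz.png

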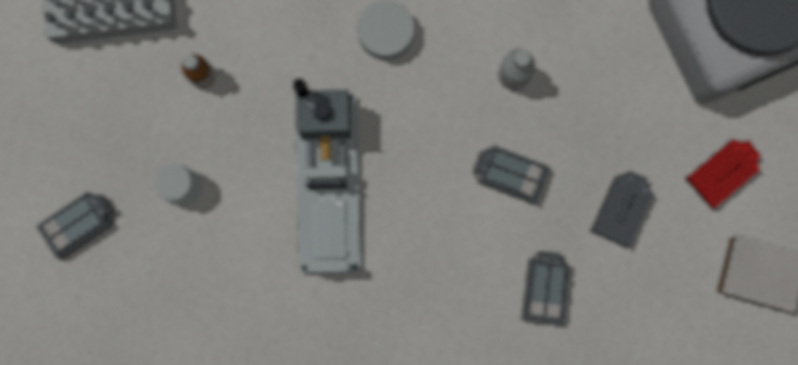

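```bash
python3 - <<'E'
from h import *
p=read_camera("top")
for n,u,v,z in [("A",334.6,206.5,.024),("B",350,257,.024),("C",143.5,229,.024),("nest",254.7,230,.026),("platecorners",241.8,248.5,.02),("",267.5,248,.02),("axis",252,177,.12),("knob",241.5,168,.174),("jaw",253,212,.07),("jar",187,211,.06),("b1",195,160,.1),("b2",337,158,.12)]:
    print(n,ray(p,u,v,z).round(3))
go(0.5,0.03,0.42,0)
E
```

```text
A [ 0.561 -0.252  0.024]
B [ 0.381 -0.3    0.024]
C [0.497 0.43  0.024]
nest [0.484 0.034 0.026]
platecorners [0.42  0.081 0.02 ]
 [ 0.419 -0.01   0.02 ]
axis [0.658 0.034 0.12 ]
knob [0.679 0.064 0.174]
jaw [0.543 0.036 0.07 ]
jar [0.554 0.267 0.06 ]
b1 [0.726 0.232 0.1  ]
b2 [ 0.716 -0.257  0.12 ]
t 0.7 pos [ 0.1938 -0.6204  0.2923] [180.     0.    17.35] shift [ 0.4862 -0.5295 -0.1278] turn [ 0.    0.   17.35] grip 0.0873 F [-0.1 -0.2  0.5]
```

Emit:
carry_out(increments="1 0.04 -0.044 -0.0107 0 0 0;1 0.04 -0.044 -0.0107 0 0 0;1 0.04 -0.044 -0.0107 0 0 0;1 0.04 -0.044 -0.0107 0 0 0;1 0.04 -0.044 -0.0107 0 0 0;1 0.04 -0.044 -0.0107 0 0 0;1 0.04 -0.044 -0.0107 0 0 0;1 0.04 -0.044 -0.0107 0 0 0;1 0.04 -0.044 -0.0107 0 0 0;1 0.04 -0.044 -0.0107 0 0 0;1 0.04 -0.044 -0.0107 0 0 0;1 0.04 -0.044 -0.0107 0 0 0;1 0 0 0 0 0 8.7;1 0 0 0 0 0 8.7")

```text
time_s: 2.45
tool_pos: [0.5033, 0.0492, 0.4255]
tool_rot: [179.7, -0.5, -0.5]
force: [0.2, -0.7, -0.5]
grip_width: 0.0872
```

```bash
python3 - <<'E'
from h import *
go(0.47,0.03,0.42,0)
p=read_camera("wrist");cv2.imwrite("pics/w1.png",p["img"])
print(get_obs()["qpos"].round(0))
E
```

```text
t 2.45 pos [0.5033 0.0492 0.4255] [179.73  -0.52  -0.52] shift [-0.0331  0.0195  0.0053] turn [ 0.27 -0.52 -0.52] grip 0.0872 F [ 0.2 -0.7 -0.5]
[ 39.   0. -47.  89.   0.  90. -99.]
```

View pics/w1.png

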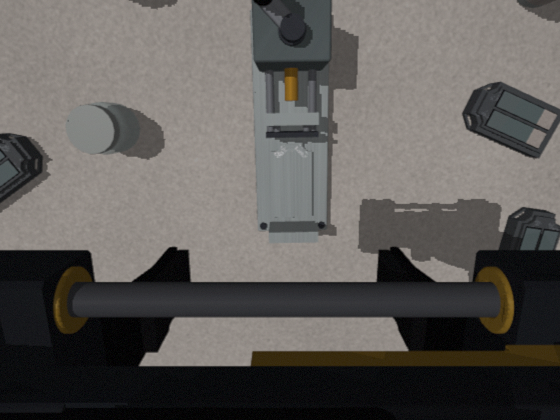

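Emit:
carry_out(increments="1 0.04 0.007 0 0.2 -0.5 -0.5;1 0.04 0.007 0 0 0 0;1 0 0 0 0 0 0")

```text
time_s: 2.88
tool_pos: [0.5848, 0.0341, 0.4267]
tool_rot: [179.8, -0.1, 0.0]
force: [0.3, 0.2, -0.1]
grip_width: 0.087
```

```bash
python3 - <<'E'
from h import *
go(0.6,0.03,0.42,0)
p=read_camera("wrist");cv2.imwrite("pics/w2.png",cv2.resize(p["img"][0:270,170:430],None,fx=2.2,fy=2.2,interpolation=cv2.INTER_CUBIC))
for t in ["jaw","face","crank","knob_c","jar"]:
    for m in masks_of(t,p): print(t,m["confidence"],m["bbox"],m["pixels"].sum())
np.savez("p2.npz",**p)
E
```

```text
t 2.88 pos [0.5848 0.0341 0.4267] [ 1.798e+02 -1.000e-01  3.000e-02] shift [0.0152 0.0041 0.0067] turn [ 0.2  -0.1   0.03] grip 0.087 F [ 0.3  0.2 -0.1]
jaw 0.95 [253.8, 173.4, 307.8, 202.1] 1416
face 0.61 [254.3, 196.5, 305.3, 202.1] 530
crank 0.66 [238.0, 63.2, 319.9, 280.4] 14799
crank 0.56 [232.2, 66.4, 288.2, 120.8] 1444
crank 0.31 [493.8, 19.1, 557.7, 77.7] 2807
knob_c 0.83 [235.9, 64.3, 262.3, 91.7] 605
knob_c 0.43 [253.4, 191.1, 305.8, 205.0] 595
knob_c 0.34 [445.7, 145.2, 541.4, 221.1] 4176
jar 0.64 [63.6, 158.5, 136.4, 215.8] 2945
```

View pics/w2.png

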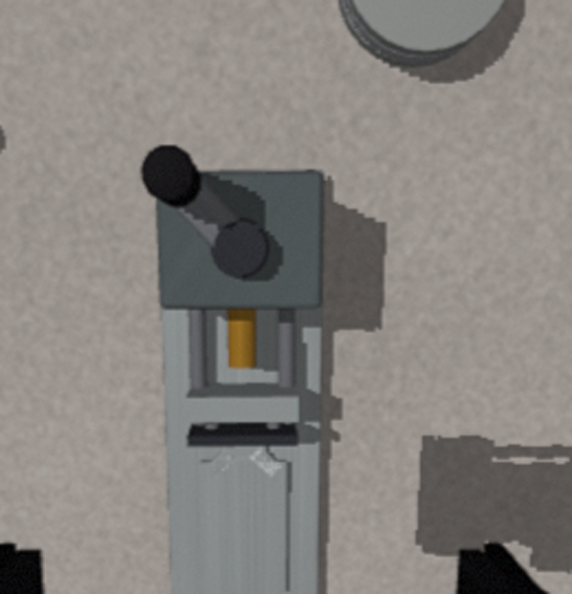

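```bash
python3 - <<'E'
from h import *
p=dict(np.load("p2.npz"))
def r(n,u,v,z): print(n,ray(p,170+u/2.2,v/2.2,z).round(4))
r("knob",171,172,.174); 
for z in(.123,.13):r("hub",241,246,z)
for u,v in[(160,176),(322,172),(322,305),(162,307)]: r("gb",u,v,.107)
for u,v in[(167,330),(173,590),(325,330),(326,590)]: r("pl",u,v,.02)
for u,v in[(190,428),(297,427),(190,443),(297,442)]: r("face",u,v,.068)
r("jawtop",190,397,.07);r("jawtop",299,396,.07)
E
```

```text
knob [0.6834 0.0639 0.174 ]
hub [0.6552 0.0367 0.123 ]
hub [0.6552 0.0366 0.13  ]
gb [0.6871 0.0749 0.107 ]
gb [ 0.689  -0.0014  0.107 ]
gb [ 0.6273 -0.0029  0.107 ]
gb [0.6263 0.0756 0.107 ]
pl [0.6068 0.0817 0.02  ]
pl [0.4392 0.082  0.02  ]
pl [ 0.6068 -0.0128  0.02  ]
pl [ 0.4392 -0.0175  0.02  ]
face [0.5573 0.0657 0.068 ]
face [0.5578 0.006  0.068 ]
face [0.5487 0.0658 0.068 ]
face [0.5492 0.0059 0.068 ]
jawtop [0.5751 0.0652 0.07  ]
jawtop [0.5757 0.0053 0.07  ]
```

```bash
python3 - <<'E'
from h import *
go(0.6833,0.0639,0.20,0)
E
```

```text
t 3.17 pos [0.5822 0.0364 0.4293] [ 1.796e+02 -3.100e-01  7.000e-02] shift [ 0.0999 -0.029   0.2297] turn [ 0.4  -0.31  0.07] grip 0.0868 F [0.3 0.3 0.4]
```

Emit:
carry_out(increments="0.6 0.05 -0.0145 0.045 0.4 -0.3 0;0.6 0.05 -0.0145 0.045 0 0 0;0.6 0 0 0.04 0 0 0;0.6 0 0 0 0 0 0")

```text
time_s: 3.68
tool_pos: [0.6786, 0.0623, 0.3062]
tool_rot: [179.7, -0.4, -0.0]
force: [0.0, 0.1, 0.4]
grip_width: 0.0567
```

```bash
python3 - <<'E'
from h import *
go(0.6833,0.0639,0.20,0)
E
```

```text
t 3.67 pos [0.6786 0.0623 0.3062] [ 1.7967e+02 -4.4000e-01 -5.0000e-02] shift [ 0.0038 -0.0022  0.1063] turn [ 0.33 -0.44 -0.05] grip 0.0567 F [0.  0.1 0.4]
```

Emit:
carry_out(increments="0.6 0.004 -0.002 0.05 0.3 -0.4 0;0.6 0 0 0.05 0 0 0;0.6 0 0 0.004 0 0 0;0 0 0 0.002 0 0 0;0 0 0 0 0 0 0;0 0 0 0 0 0 0", force=12)

```text
time_s: 4.42
tool_pos: [0.6884, 0.0642, 0.2174]
tool_rot: [179.9, -1.5, -0.2]
force: [-0.3, 0.8, 0.3]
grip_width: 0.0299
```

```bash
python3 - <<'E'
from h import *
go(0.6833,0.0639,0.20,0)
p=read_camera("wrist");cv2.imwrite("pics/w3.png",p["img"])
E
```

```text
t 4.42 pos [0.6884 0.0642 0.2174] [ 1.799e+02 -1.470e+00 -1.700e-01] shift [-0.0056  0.0002  0.0173] turn [ 0.11 -1.47 -0.17] grip 0.0299 F [-0.3  0.8  0.3]
```

View pics/w3.png

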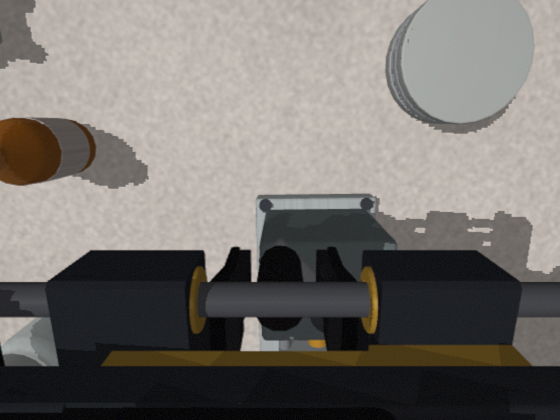

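Emit:
carry_out(increments="0.6 -0.005 0 0.003 0 -1.5 0;0.6 0 0 0.016 0 0 0;0.6 0 0 0.002 0 0 0;0 0 0 0 0 0 0;0 0 0 0 0 0 0;0 0 0 0 0 0 0;0 0 0 0 0 0 0;0 0 0 0 0 0 0", force=12)

```text
time_s: 5.48
tool_pos: [0.6832, 0.0648, 0.1949]
tool_rot: [180.0, 0.1, -0.1]
force: [-0.4, 0.5, -1.0]
grip_width: 0.0218
```

```bash
python3 - <<'E'
from h import *
go(0.6833,0.0639,0.20,0)
E
```

```text
t 5.47 pos [0.6832 0.0648 0.1949] [ 1.7995e+02  1.3000e-01 -1.4000e-01] shift [ 0.0001  0.0009 -0.0051] turn [ 0.05  0.13 -0.14] grip 0.0218 F [-0.4  0.5 -1. ]
```

Emit:
carry_out(increments="0 -0.0114 -0.008 -0.004 0 0 0;0 -0.0134 -0.0035 0 0 0 0;0 -0.0139 0.0012 0 0 0 0;0 -0.0125 0.0058 0 0 0 0;0 -0.0099 0.0099 0 0 0 0")

```text
time_s: 6.1
tool_pos: [0.6211, 0.0624, 0.196]
tool_rot: [-179.7, -0.0, 0.0]
force: [2.5, 1.1, -2.2]
grip_width: 0.0218
```

```bash
cat >> h.py <<'E'
def circ(C,r=.04,step=20,n=18,sgn=1,end=None):
    """rows in tool axes (yaw~0) for leading the knob; gives present angle, radius"""
    P,R,o=tool(); d=P[:2]-C; a=np.degrees(np.arctan2(d[1],d[0])); print("t",o["time_s"],"ang",a.round(1),"r",np.hypot(*d).round(4),"z",P[2].round(4),o["tool_rot"].round(1),"F",o["force"].round(1),"grip",o["grip_width"].round(4))
    cur=np.array(P); rows=[]
    for k in range(1,n+1):
        b=np.radians(a+sgn*step*k); nx=np.array([C[0]+r*np.cos(b),C[1]+r*np.sin(b),.2])
        rows.append("0 %.4f %.4f %.4f 0 0 0"%tuple(R.T@(nx-cur))); cur=nx
    print(";".join(rows))
E
python3 - <<'E'
from h import *
circ([.655,.0365])
E
```

```text
Traceback (most recent call last):
  File "h.py", line 50, in circ
    P,R,o=tool(); d=P[:2]-C; a=np.degrees(np.arctan2(d[1],d[0])); print("t",o["time_s"],"ang",a.round(1),"r",np.hypot(*d).round(4),"z",P[2].round(4),o["tool_rot"].round(1),"F",o["force"].round(1),"grip",o["grip_width"].round(4))
                                                                                                                                                                                                           ^^^^^^^^^^^^^^^^^^^^^
AttributeError: 'float' object has no attribute 'round'
```

```bash
sed -i 's/o\["grip_width"\].round(4)/round(o["grip_width"],4)/' h.py
python3 - <<'E'
from h import *
circ([.655,.0365],r=.04,n=9)
E
```

```text
t 6.1 ang 142.7 r 0.0427 z 0.196 [-179.7   -0.     0. ] F [ 2.5  1.1 -2.2] grip 0.0218
0 -0.0043 0.0139 -0.0041 0 0 0;0 -0.0018 0.0138 -0.0001 0 0 0;0 0.0030 0.0136 -0.0001 0 0 0;0 0.0075 0.0117 -0.0000 0 0 0;0 0.0110 0.0084 -0.0000 0 0 0;0 0.0133 0.0041 -0.0000 0 0 0;0 0.0139 -0.0006 0.0000 0 0 0;0 0.0128 -0.0054 0.0000 0 0 0;0 0.0102 -0.0094 0.0000 0 0 0
```

Emit:
carry_out(increments="0 -0.0043 0.0139 -0.0041 0 0 0;0 -0.0018 0.0138 0 0 0 0;0 0.003 0.0136 0 0 0 0;0 0.0075 0.0117 0 0 0 0;0 0.011 0.0084 0 0 0 0;0 0.0133 0.0041 0 0 0 0;0 0.0139 -0.0006 0 0 0 0;0 0.0128 -0.0054 0 0 0 0;0 0.0102 -0.0094 0 0 0 0")

```text
time_s: 7.22
tool_pos: [0.684, 0.0111, 0.1968]
tool_rot: [-178.9, 0.6, 0.0]
force: [-5.8, 2.7, -2.1]
grip_width: 0.0218
```

```bash
python3 - <<'E'
from h import *
circ([.655,.0365],n=9)
E
```

```text
t 7.225 ang -41.1 r 0.0386 z 0.1968 [-178.9    0.6    0. ] F [-5.8  2.7 -2.1] grip 0.0218
0 0.0082 -0.0110 -0.0030 0 0 0;0 0.0027 -0.0136 0.0002 0 0 0;0 -0.0021 -0.0137 0.0003 0 0 0;0 -0.0067 -0.0122 0.0003 0 0 0;0 -0.0105 -0.0091 0.0003 0 0 0;0 -0.0130 -0.0050 0.0002 0 0 0;0 -0.0139 -0.0003 0.0002 0 0 0;0 -0.0131 0.0045 0.0001 0 0 0;0 -0.0108 0.0087 -0.0000 0 0 0
```

Emit:
carry_out(increments="0 0.0082 -0.011 -0.003 -1.1 0.6 0;0 0.0027 -0.0136 0 0 0 0;0 -0.0021 -0.0137 0 0 0 0;0 -0.0067 -0.0122 0 0 0 0;0 -0.0105 -0.0091 0 0 0 0;0 -0.013 -0.005 0 0 0 0;0 -0.0139 -0.0003 0 0 0 0;0 -0.0131 0.0045 0 0 0 0;0 -0.0108 0.0087 0 0 0 0")

```text
time_s: 8.35
tool_pos: [0.6253, 0.0671, 0.1971]
tool_rot: [-179.6, -0.3, -0.1]
force: [3.3, 0.4, -7.4]
grip_width: 0.0215
```

```bash
python3 - <<'E'
from h import *
circ([.655,.0365],n=10)
E
```

```text
t 8.35 ang 134.2 r 0.0426 z 0.1971 [-1.796e+02 -3.000e-01 -1.000e-01] F [ 3.3  0.4 -7.4] grip 0.0215
0 -0.0063 0.0131 -0.0030 0 0 0;0 -0.0038 0.0134 -0.0001 0 0 0;0 0.0010 0.0139 -0.0001 0 0 0;0 0.0057 0.0127 -0.0001 0 0 0;0 0.0097 0.0099 -0.0000 0 0 0;0 0.0125 0.0060 0.0000 0 0 0;0 0.0138 0.0014 0.0001 0 0 0;0 0.0135 -0.0034 0.0001 0 0 0;0 0.0115 -0.0078 0.0001 0 0 0;0 0.0081 -0.0113 0.0001 0 0 0
```

Emit:
carry_out(increments="0 -0.0063 0.0131 -0.003 0 0 0;0 -0.0038 0.0134 0 0 0 0;0 0.001 0.0139 0 0 0 0;0 0.0057 0.0127 0 0 0 0;0 0.0097 0.0099 0 0 0 0;0 0.0125 0.006 0 0 0 0;0 0.0138 0.0014 0 0 0 0;0 0.0135 -0.0034 0 0 0 0;0 0.0115 -0.0078 0 0 0 0")

```text
time_s: 9.48
tool_pos: [0.6807, 0.0076, 0.1978]
tool_rot: [-178.8, 0.4, -0.1]
force: [-6.4, 3.5, -5.6]
grip_width: 0.0216
```

```bash
python3 - <<'E'
from h import *
circ([.655,.0365],n=5,step=10)
E
```

```text
t 9.475 ang -48.4 r 0.0387 z 0.1978 [-1.788e+02  4.000e-01 -1.000e-01] F [-6.4  3.5 -5.6] grip 0.0216
0 0.0057 -0.0041 -0.0021 0 0 0;0 0.0038 -0.0058 0.0001 0 0 0;0 0.0028 -0.0064 0.0001 0 0 0;0 0.0016 -0.0068 0.0001 0 0 0;0 0.0004 -0.0070 0.0001 0 0 0
```

Emit:
carry_out(increments="0 0.0057 -0.0041 -0.002 -1.2 0.4 0;0 0.0038 -0.0058 0 0 0 0;0 0.0028 -0.0064 0 0 0 0;0 0.0016 -0.0068 0 0 0 0;0 0.0004 -0.007 0 0 0 0;0 0 -0.004 0 0 0 0")

```text
time_s: 10.22
tool_pos: [0.6934, 0.0375, 0.1981]
tool_rot: [179.8, 0.7, -0.4]
force: [-3.7, -1.6, -7.6]
grip_width: 0.0217
```

```bash
python3 - <<'E'
from h import *
circ([.655,.0365],n=2,step=10)
E
```

```text
t 10.225 ang 1.5 r 0.0384 z 0.1981 [179.8   0.7  -0.4] F [-3.7 -1.6 -7.6] grip 0.0217
0 0.0008 -0.0070 -0.0020 0 0 0;0 -0.0020 -0.0067 0.0000 0 0 0
```

Emit:
carry_out(increments="0 0.0005 -0.004 0 0 0 0;0 0 -0.003 0 0 0 0;0 0 0 0 0 0 0")

```text
time_s: 10.6
tool_pos: [0.6935, 0.039, 0.1981]
tool_rot: [179.3, 0.9, -0.7]
force: [-2.7, 0.6, -7.0]
grip_width: 0.0217
```

```bash
python3 - <<'E'
from h import *
circ([.655,.0365],n=2,step=10)
E
```

```text
t 10.6 ang 3.8 r 0.0386 z 0.1981 [179.3   0.9  -0.7] F [-2.7  0.6 -7. ] grip 0.0217
0 0.0003 -0.0070 -0.0019 0 0 0;0 -0.0023 -0.0066 -0.0000 0 0 0
```

Emit:
carry_out(increments="0.6 0 0 0 0 0 0;0.6 0 0 0 0 0 0;0.6 0 0 0 0 0 0;1 0 0 -0.06 0 0 0;1 0 0 -0.06 -0.5 0.7 -0.7;1 -0.06 0 -0.03 0 0 0;1 -0.06 0 -0.03 0 0 0;1 -0.06 0 -0.02 0 0 0;1 -0.03 0 0 0 0 0;1 0 0 0 0 0 0")

```text
time_s: 11.85
tool_pos: [0.495, 0.0473, 0.4066]
tool_rot: [178.9, -1.4, 0.3]
force: [0.3, 0.2, 0.3]
grip_width: 0.087
```

```bash
python3 - <<'E'
from h import *
go(0.47,0.036,0.4,0)
p=read_camera("wrist");cv2.imwrite("pics/w4.png",p["img"])
np.savez("p4.npz",**p)
for t in ["jaw","face","crank","knob_c"]:
    for m in masks_of(t,p): print(t,m["confidence"],m["bbox"],m["pixels"].sum())
cv2.imwrite("pics/w4z.png",cv2.resize(p["img"][0:280,200:380],None,fx=2.1*1.0,fy=2.1,interpolation=cv2.INTER_CUBIC))
E
```

```text
t 11.85 pos [0.495  0.0473 0.4066] [178.94  -1.41   0.29] shift [-0.0252  0.011   0.0062] turn [ 1.06 -1.41  0.28] grip 0.087 F [0.3 0.2 0.3]
jaw 0.68 [256.9, 81.6, 315.8, 114.7] 1417
face 0.66 [259.5, 99.2, 317.6, 108.0] 482
crank 0.83 [272.7, 0.0, 300.7, 32.2] 765
crank 0.26 [242.9, 0.0, 327.5, 244.6] 18903
```

View pics/w4.png

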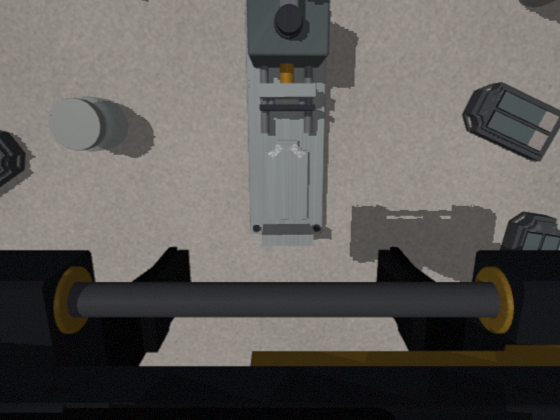

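View pics/w4z.png

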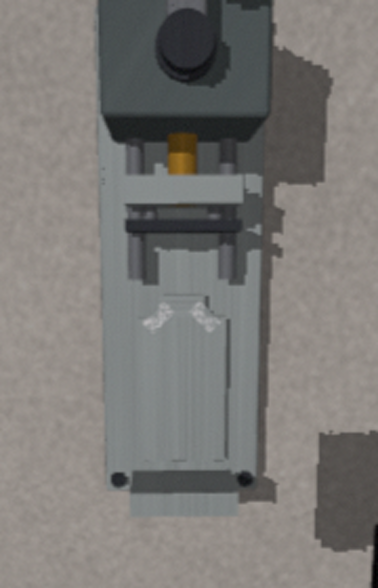

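```bash
python3 - <<'E'
from h import *
p=dict(np.load("p4.npz"))
def r(n,u,v,z): print(n,ray(p,200+u/2.1,v/2.1,z).round(4))
r("liptop",180,295,.026);r("lipbot",180,460,.026);r("liptopR",228,318,.026);r("lipbotR",227,460,.026)
for u,v in[(101,150),(108,480),(266,150),(255,480)]: r("pl",u,v,.02)
r("plend?",118,492,.02)
for u,v in[(126,222),(242,221),(126,232),(242,231)]: r("face",u,v,.067)
r("jaw",125,176,.07);r("jaw",243,174,.07);r("jaw",243,202,.07)
r("fixjaw",132,492,.07);r("fixjaw",238,492,.07);r("fixjawbase",133,470,.02);r("fixjawbaseR",232,470,.02);r("back",131,516,.07);r("back",237,517,.07)
r("hub",188,38,.13);r("gb",105,115,.107);r("gb",269,110,.107)
E
```

```text
liptop [0.5399 0.0372 0.026 ]
lipbot [0.439  0.0366 0.026 ]
liptopR [0.5265 0.0085 0.026 ]
lipbotR [0.439  0.0074 0.026 ]
pl [0.6212 0.0829 0.02  ]
pl [0.4244 0.0819 0.02  ]
pl [ 0.6218 -0.0119  0.02  ]
pl [ 0.4244 -0.0112  0.02  ]
plend? [0.4165 0.0757 0.02  ]
face [0.5797 0.067  0.067 ]
face [0.5805 0.0056 0.067 ]
face [0.5746 0.0671 0.067 ]
face [0.5754 0.0055 0.067 ]
jaw [0.6025 0.0672 0.07  ]
jaw [0.6039 0.006  0.07  ]
jaw [0.59   0.0056 0.07  ]
fixjaw [0.4317 0.0649 0.07  ]
fixjaw [0.4317 0.0045 0.07  ]
fixjawbase [0.4309 0.0661 0.02  ]
fixjawbaseR [0.4309 0.0035 0.02  ]
back [0.4173 0.0656 0.07  ]
back [0.4167 0.0048 0.07  ]
hub [0.6536 0.037  0.13  ]
gb [0.6261 0.0746 0.107 ]
gb [ 0.6288 -0.0018  0.107 ]
```

Emit:
carry_out(increments="1 -0.02 0.055 -0.003 1.06 -1.4 0.3;1 -0.02 0.058 -0.003 0 0 0;1 -0.02 0.058 -0.003 0 0 0;1 -0.02 0.058 0 0 0 0;1 -0.02 0.058 0 0 0 0;1 -0.01 0.058 0 0 0 0;1 0 0 0 0 0 0;1 0 0 0 0 0 0")

```text
time_s: 13.1
tool_pos: [0.392, -0.3099, 0.4041]
tool_rot: [-178.7, 0.5, 0.5]
force: [0.7, -0.4, 0.4]
grip_width: 0.0867
```

```bash
cat >> h.py <<'E'
def look(name,kinds=("tray","lid")):
    p=read_camera("wrist"); im=p["img"].copy(); out=[]
    for k in kinds:
        for m in masks_of("tray_1_c" if k=="tray" else "lid_c",p):
            M=m["pixels"]; b=m["bbox"]
            if m["confidence"]<.3 or M.sum()<800: continue
            q0=coarse(p,M); best=max(fit(p,M,k,q0),key=lambda t:t[1]); al=list(fit(p,M,k,q0))
            print(k,m["confidence"],np.round(b),"|",[(q[:2].round(4),np.degrees(q[2]).round(1),round(s,3)) for q,s in al], p["img"][M].mean(0).round(0))
            V=proj(p,verts(k,*best[0])); 
            for j in range(len(V)//6): cv2.polylines(im,[np.round(V[6*j:6*j+6]).astype(int)],True,[(0,255,0),(0,0,255),(255,0,0)][j],1)
    cv2.imwrite(f"pics/{name}.png",im); go(0,0,0,0); print(get_obs()["qpos"].round(0))
E
python3 - <<'E'
from h import *
look("l1")
E
```

```text
lid 0.95 [471.   0. 560.  75.] | [(array([ 0.5626, -0.5892]), np.float64(-51.6), np.float64(0.984)), (array([ 0.5612, -0.5878]), np.float64(128.1), np.float64(0.935))] [  4.   5. 111.]
lid 0.88 [340.  14. 434. 125.] | [(array([ 0.5079, -0.4256]), np.float64(-27.2), np.float64(0.932)), (array([ 0.507 , -0.4256]), np.float64(153.0), np.float64(0.88))] [65. 63. 62.]
lid 0.43 [  3.   0.  65. 146.] | [(array([0.4743, 0.0217]), np.float64(181.7), np.float64(0.689)), (array([0.4762, 0.0215]), np.float64(360.3), np.float64(0.694))] [104. 104. 100.]
t 13.25 pos [ 0.3918 -0.3091  0.4047] [-178.85    0.52    0.59] shift [-0.3849 -0.3049  0.4144] turn [-1.15  0.52  0.58] grip 0.0871 F [0.1 0.5 0.6]
[ 61.  -0. -25.  92.  -1.  90. -54.]
```

View pics/l1.png

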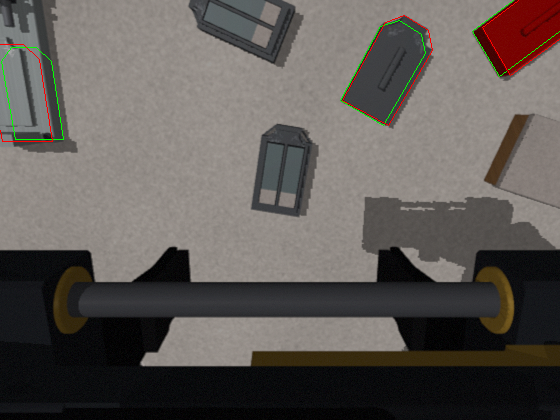

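```bash
python3 - <<'E'
from h import *
p=read_camera("wrist")
for t in ["tray_1_c","tray_2_c","tray_4_c","tray_1"]:
  try:
    for m in masks_of(t,p): print(t,m["confidence"],m["bbox"],m["pixels"].sum())
  except Exception as e: print(t,e)
im=p["img"]; print(im[100,150],im[180,270],im[150,265],im[185,290],im[190,340],im[190,309])
E
```

```text
tray_2_c 0.58 [187.7, 0.0, 294.7, 64.5] 4533
tray_4_c 0.68 [250.4, 124.2, 311.8, 216.2] 4308
tray_1 it knows: bottle, crank, crank_axis, face, face_front, jar, jaw, knob, lid, nest, tray_1, tray_2, tray_3, tray_4
[141 147 153] [89 87 79] [57 54 52] [89 88 78] [138 143 149] [81 84 87]
```

```bash
python3 - <<'E'
s=open("h.py").read()
i=s.index("def look")
s=s[:i]+'''
def look(name,kinds=("tray","lid"),z0=0):
    p=read_camera("wrist"); im=p["img"].copy(); seen=[]
    for k in kinds:
        for n in (["tray_1_c","tray_2_c","tray_3_c","tray_4_c"] if k=="tray" else ["lid_c","lid_c"]):
          for m in masks_of(n,p):
            M=m["pixels"]; b=m["bbox"]
            if m["confidence"]<.3 or M.sum()<800: continue
            if any((M&S).sum()>.5*min(M.sum(),S.sum()) for S in seen): continue
            seen.append(M)
            q0=coarse(p,M); al=list(fit(p,M,k,q0,z0)); best=max(al,key=lambda t:t[1])
            print(k,m["confidence"],np.round(b),"|",[(q[:2].round(4).tolist(),float(np.degrees(q[2]).round(1)),float(round(s,3))) for q,s in al], p["img"][M].mean(0).round(0))
            V=proj(p,verts(k,*best[0],z0))
            for j in range(len(V)//6): cv2.polylines(im,[np.round(V[6*j:6*j+6]).astype(int)],True,[(0,255,0),(0,0,255),(255,0,0)][j],1)
    cv2.imwrite(f"pics/{name}.png",im); go(0,0,0,0); print(get_obs()["qpos"].round(0))
'''
open("h.py","w").write(s)
E
python3 - <<'E'
from h import *
look("l2")
E
```

```text
tray 0.53 [188.   0. 292.  66.] | [([0.5663, -0.252], -113.0, 0.917), ([0.5673, -0.2495], 66.9, 0.977)] [83. 82. 81.]
tray 0.65 [249. 124. 314. 220.] | [([0.3862, -0.2998], -9.0, 0.968), ([0.3849, -0.2996], 171.2, 0.908)] [78. 77. 74.]
lid 0.83 [472.   0. 560.  74.] | [([0.5626, -0.5889], -51.2, 0.988), ([0.5606, -0.5871], 128.0, 0.938)] [  5.   6. 111.]
lid 0.8 [343.  16. 433. 124.] | [([0.5072, -0.4254], -26.8, 0.933), ([0.5062, -0.4249], 153.2, 0.885)] [66. 63. 62.]
t 13.8 pos [ 0.391  -0.31    0.4052] [-178.91    0.49    0.47] shift [-0.385  -0.3054  0.4143] turn [-1.08  0.49  0.47] grip 0.087 F [0.2 0.7 0.3]
[ 61.  -0. -25.  92.  -1.  90. -54.]
```

View pics/l2.png

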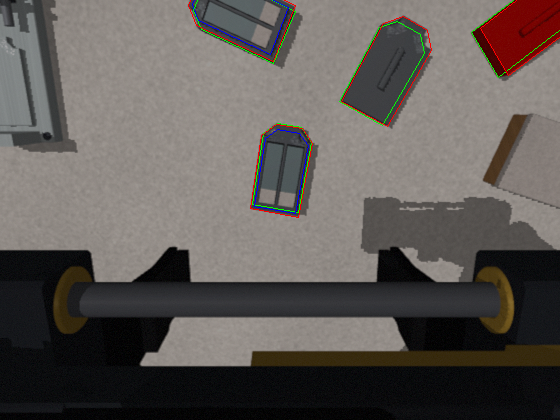

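```bash
python3 - <<'E'
from h import *
go(0.3862,-0.2998,0.073,-9)
E
```

```text
t 13.8 pos [ 0.391  -0.31    0.4052] [-178.91    0.49    0.47] shift [-0.0019 -0.0039  0.3323] turn [-1.04  0.58  9.47] grip 0.087 F [0.2 0.7 0.3]
```

Emit:
carry_out(increments="1 -0.002 -0.004 0.02 -1 0.6 9.4;1 0 0 0.06 0 0 0;1 0 0 0.06 0 0 0;1 0 0 0.06 0 0 0;1 0 0 0 0 0 0")

```text
time_s: 14.42
tool_pos: [0.3897, -0.3067, 0.2021]
tool_rot: [179.8, -0.3, -9.3]
force: [0.9, -0.1, 1.4]
grip_width: 0.0871
```

```bash
python3 - <<'E'
from h import *
look("l3")
go(0.3862,-0.2998,0.073,-9)
E
```

```text
tray 0.77 [ 87.   0. 236.  43.] | [([0.5657, -0.2509], -113.7, 0.905), ([0.5665, -0.2494], 67.3, 0.978)] [66. 65. 64.]
tray 0.67 [230. 138. 318. 282.] | [([0.3859, -0.2996], -8.6, 0.944), ([0.3854, -0.2998], 171.3, 0.901)] [79. 78. 75.]
lid 0.63 [356.   0. 488. 111.] | [([0.5088, -0.426], -25.8, 0.984), ([0.5064, -0.4248], 154.9, 0.935)] [69. 67. 65.]
t 14.78 pos [ 0.3935 -0.3094  0.2085] [179.39  -0.94  -9.31] shift [-0.4417 -0.2438  0.1987] turn [ 0.68 -0.89 -9.31] grip 0.0868 F [0.  0.2 0.8]
[ 61.   4. -26. 110.   2.  65. -66.]
t 14.78 pos [ 0.3935 -0.3094  0.2085] [179.39  -0.94  -9.31] shift [-0.0109 -0.0097  0.1353] turn [ 0.61 -0.94 -0.31] grip 0.0868 F [0.  0.2 0.8]
```

View pics/l3.png

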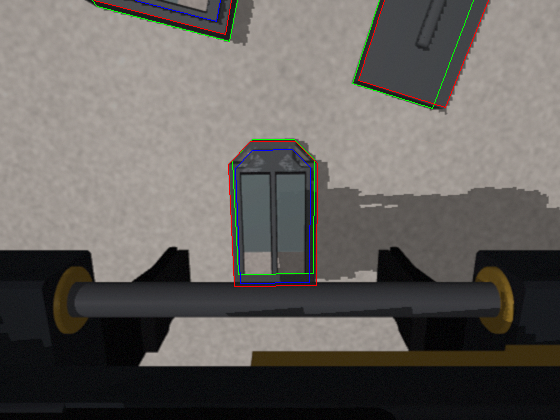

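Emit:
carry_out(increments="1 -0.011 -0.0095 0.035 0.6 -0.9 -0.3;1 0 0 0.05 0 0 0;1 0 0 0.03 0 0 0;1 0 0 0 0 0 0")

```text
time_s: 15.28
tool_pos: [0.3883, -0.3022, 0.0969]
tool_rot: [179.6, -0.6, -9.1]
force: [0.1, 0.1, 0.7]
grip_width: 0.0872
```

```bash
python3 - <<'E'
from h import *
go(0.386,-0.2997,0.073,-8.8)
E
```

```text
t 15.28 pos [ 0.3883 -0.3022  0.0969] [179.56  -0.6   -9.07] shift [-0.0029 -0.0023  0.0238] turn [ 0.44 -0.6  -0.27] grip 0.0872 F [0.1 0.1 0.7]
```

Emit:
carry_out(increments="1 -0.003 -0.0023 0.02 0.4 -0.6 -0.3;1 0 0 0.003 0 0 0;1 0 0 0 0 0 0")

```text
time_s: 15.65
tool_pos: [0.388, -0.3014, 0.0761]
tool_rot: [179.8, -0.3, -8.8]
force: [0.5, -0.6, -0.6]
grip_width: 0.087
```

```bash
python3 - <<'E'
from h import *
go(0.386,-0.2997,0.073,-8.8)
E
```

```text
t 15.65 pos [ 0.388  -0.3014  0.0761] [179.77  -0.26  -8.77] shift [-0.0022 -0.0014  0.0031] turn [ 0.23 -0.26  0.03] grip 0.087 F [ 0.5 -0.6 -0.6]
```

Emit:
carry_out(increments="1 -0.002 -0.0014 0.003 0.2 -0.2 0;0 0 0 0 0 0 0;0 0 0 0 0 0 0;0 0 0 0 0 0 0;0 0 0 0 0 0 0", force=25)

```text
time_s: 16.27
tool_pos: [0.3869, -0.3002, 0.0743]
tool_rot: [179.9, -0.2, -8.8]
force: [0.1, -0.0, -0.3]
grip_width: 0.0641
```

```bash
python3 - <<'E'
from h import *
go(0.386,-0.2997,0.073,-8.8)
E
```

```text
t 16.27 pos [ 0.3869 -0.3002  0.0743] [ 1.7989e+02 -1.7000e-01 -8.7900e+00] shift [-0.0009 -0.0004  0.0013] turn [ 0.11 -0.17  0.01] grip 0.0641 F [ 0.1 -0.  -0.3]
```

Emit:
carry_out(increments="0 0 0 -0.04 0 0 0;0 0 0 -0.06 0 0 0;0 0 0 -0.04 0 0 0;0 0 0 0 0 0 0")

```text
time_s: 16.77
tool_pos: [0.3855, -0.2992, 0.2167]
tool_rot: [-180.0, 0.0, -8.8]
force: [-0.2, -0.0, -1.7]
grip_width: 0.064
```

```bash
python3 - <<'E'
from h import *
go(0.4895,0.0357,0.22,0.4)
E
```

```text
t 16.77 pos [ 0.3855 -0.2992  0.2167] [-1.7997e+02  2.0000e-02 -8.7600e+00] shift [ 0.0518 -0.3469 -0.0031] turn [-0.04  0.02 -9.16] grip 0.064 F [-0.2 -0.  -1.7]
```

Emit:
carry_out(increments="0 0 0 0 0 0 -9.1;0 0.0173 -0.055 0 0 0 0;0 0.0173 -0.055 0 0 0 0;0 0.0173 -0.055 0 0 0 0;0 0.0173 -0.055 0 0 0 0;0 0.0173 -0.055 0 0 0 0;0 0.0173 -0.053 0 0 0 0;0 0 0 0 0 0 0;0 0 0 0 0 0 0")

```text
time_s: 17.9
tool_pos: [0.4821, 0.0393, 0.2052]
tool_rot: [-179.6, 0.8, 0.5]
force: [-1.0, -0.8, -1.8]
grip_width: 0.0638
```

```bash
python3 - <<'E'
from h import *
go(0.4895,0.0357,0.18,0.4)
p=read_camera("wrist");cv2.imwrite("pics/w5.png",p["img"])
print(get_obs()["qpos"].round(0))
E
```

```text
t 17.9 pos [0.4821 0.0393 0.2052] [-179.6     0.84    0.46] shift [0.0077 0.0038 0.0251] turn [-0.39  0.84  0.06] grip 0.0638 F [-1.  -0.8 -1.8]
[  39.    6.  -49.  111.    4.   67. -100.]
```

View pics/w5.png

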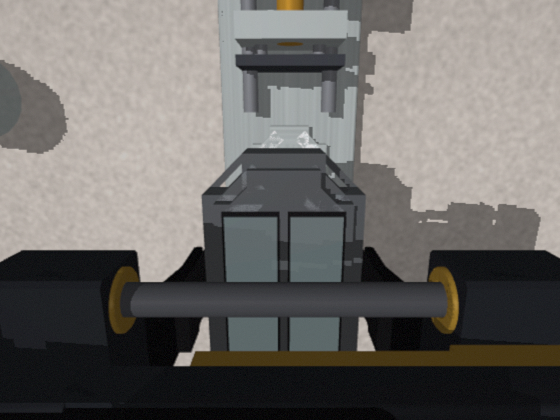

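```bash
cat >> h.py <<'E'
NEST=[.4895,.0357,np.radians(.4)]
def overlay(name,off=0.,dz=.0743,held=True,flip=0,nest=NEST,kind="tray"):
    p=read_camera("wrist"); im=p["img"].copy(); P,R,o=tool()
    def poly(V,c): cv2.polylines(im,[np.round(proj(p,V)*8).astype(int)],True,c,1,cv2.LINE_AA,3)
    if held:
        for s,z,c in ((0,0,(0,255,0)),(0,.024,(0,0,255)),(.0055,.030,(255,0,0))):
            if kind=="lid" and z>.025: continue
            q=outline(s)*(-1 if flip else 1)
            V=np.c_[q[:,0]+off,q[:,1]*-1,np.full(6,dz-z)]@R.T+P
            poly(V,c)
    c,s=np.cos(nest[2]),np.sin(nest[2]); Rn=np.array([[c,-s],[s,c]])
    def N(V,z,c): poly(np.c_[np.array(V)@Rn.T+nest[:2],np.full(len(V),z)],c)
    N(outline(.0055),.026,(0,255,255)); N([[.086,-.031],[.086,.031]],.067,(255,255,0)); N([[-.0582,-.031],[-.0582,.031]],.07,(255,255,0))
    N([[-.1,-.048],[.14,-.048],[.14,.048],[-.1,.048]],.02,(255,0,255))
    cv2.imwrite(f"pics/{name}.png",im)
    return p
E
python3 - <<'E'
from h import *
overlay("o1",off=-.001)
E
```

```text
(no output)
```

View pics/o1.png

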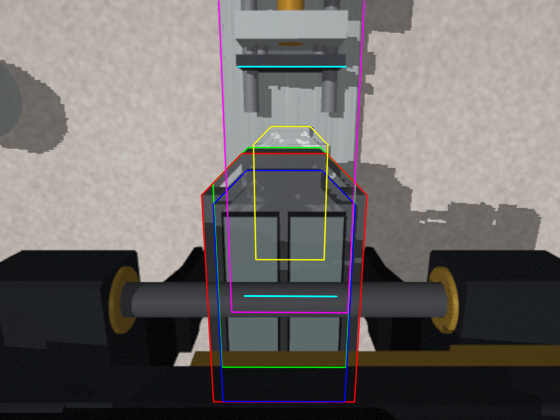

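```bash
python3 - <<'E'
from h import *
go(0.490,0.0357,0.18,0.4)
E
```

```text
t 18.0 pos [0.4823 0.039  0.2057] [-179.6     0.8     0.38] shift [0.0081 0.0035 0.0255] turn [-0.4   0.8  -0.02] grip 0.0641 F [ 0.5 -0.5 -0.9]
```

Emit:
carry_out(increments="0 0.008 0.0035 0.005 -0.4 0.8 0;0 0 0 0.02 0 0 0;0 0 0 0 0 0 0;0 0 0 0 0 0 0")

```text
time_s: 18.5
tool_pos: [0.4915, 0.0302, 0.1795]
tool_rot: [179.8, -0.1, -0.1]
force: [0.2, -0.8, -1.6]
grip_width: 0.0637
```

```bash
python3 - <<'E'
from h import *
go(0.490,0.0357,0.0943,0.4)
E
```

```text
t 18.5 pos [0.4915 0.0302 0.1795] [ 1.7984e+02 -1.5000e-01 -8.0000e-02] shift [-0.0017 -0.0057  0.0852] turn [ 0.16 -0.14 -0.48] grip 0.0637 F [ 0.2 -0.8 -1.6]
```

Emit:
carry_out(increments="0 -0.0015 -0.005 0.005 0.1 -0.1 -0.4;0 0 0 0 0 0 0")

```text
time_s: 18.75
tool_pos: [0.4905, 0.0353, 0.1751]
tool_rot: [179.9, -0.1, 0.3]
force: [0.7, -0.0, -1.8]
grip_width: 0.0638
```

```bash
python3 - <<'E'
from h import *
go(0.490,0.0357,0.0943,0.4)
E
```

```text
t 18.75 pos [0.4905 0.0353 0.1751] [ 1.7993e+02 -1.3000e-01  3.0000e-01] shift [-0.0007 -0.0005  0.0808] turn [ 0.07 -0.13 -0.1 ] grip 0.0638 F [ 0.7 -0.  -1.8]
```

Emit:
carry_out(increments="0 -0.0005 -0.0005 0.015 0.1 -0.1 0;0 0 0 0.015 0 0 0;0 0 0 0.015 0 0 0;0 0 0 0.008 0 0 0;0 0 0 0 0 0 0")

```text
time_s: 19.38
tool_pos: [0.4894, 0.0358, 0.1175]
tool_rot: [-180.0, 0.1, 0.3]
force: [-0.1, -0.6, -2.1]
grip_width: 0.0639
```

```bash
python3 - <<'E'
from h import *
go(0.490,0.0357,0.0943,0.4)
overlay("o2",off=-.001)
E
```

```text
t 19.38 pos [0.4894 0.0358 0.1175] [-1.7996e+02  7.0000e-02  3.2000e-01] shift [0.0007 0.0001 0.0232] turn [-0.04  0.07 -0.08] grip 0.0639 F [-0.1 -0.6 -2.1]
```

View pics/o2.png

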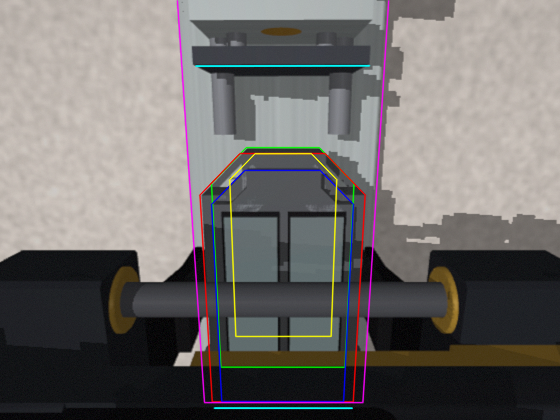

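Emit:
carry_out(increments="0 0.0007 0 0.01 0 0 0;0 0 0 0.01 0 0 0;0 0 0 0.006 0 0 0;0 0 0 0.002 0 0 0")

```text
time_s: 19.92
tool_pos: [0.492, 0.036, 0.0931]
tool_rot: [179.8, -0.0, 0.3]
force: [-9.8, -1.6, 28.6]
grip_width: 0.0638
```

```bash
python3 - <<'E'
from h import *
go(0.490,0.0357,0.0943,0.4)
E
```

```text
t 19.93 pos [0.492  0.036  0.0931] [179.83  -0.     0.28] shift [-0.0021  0.0003 -0.0012] turn [ 0.17 -0.   -0.12] grip 0.0638 F [-9.8 -1.6 28.6]
```

Emit:
carry_out(increments="0 -0.002 0 -0.001 0 0 0;1 0 0 0 0 0 0;1 0 0 0 0 0 0;1 0 0 0 0 0 0;1 0 0 0 0 0 0;1 0 0 -0.03 0 0 0;1 0 0 -0.05 0 0 0;1 0 0 -0.06 0 0 0;1 0 0 -0.06 0 0 0;1 0 0 -0.05 0 0 0;1 0 0 0 0 0 0")

```text
time_s: 21.3
tool_pos: [0.4898, 0.0365, 0.3507]
tool_rot: [179.9, 0.0, 0.3]
force: [-0.1, -0.4, -0.2]
grip_width: 0.0867
```

```bash
python3 - <<'E'
from h import *
look("l4",z0=.02)
overlay("o3",held=False)
E
```

```text
tray 0.72 [482.  63. 560. 156.] | [([0.5642, -0.2422], -108.5, 0.9), ([0.5653, -0.2402], 69.9, 0.961)] [65. 64. 60.]
tray 0.68 [255. 126. 313. 233.] | [([0.4868, 0.0354], -178.5, 0.88), ([0.488, 0.0353], 0.7, 0.927)] [81. 80. 77.]
t 21.65 pos [0.4874 0.0359 0.3452] [179.96   0.63   0.33] shift [-0.4838  0.0329  0.3506] turn [0.04 0.63 0.33] grip 0.0866 F [ 0.9 -0.2  1.2]
[ 42.  -1. -49.  99.  -1.  82. -96.]
```

View pics/l4.png

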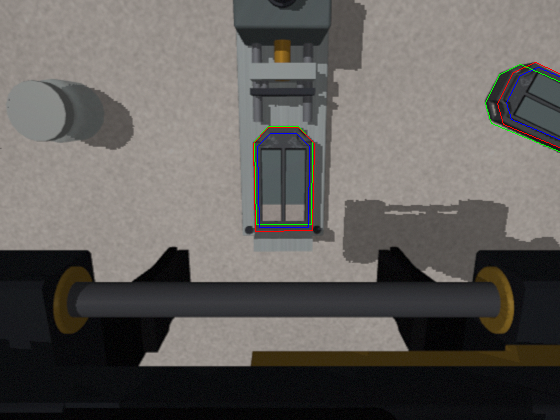

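Emit:
carry_out(increments="1 0.0158 0.057 0.015 0 0.6 0;1 0.0158 0.057 0.02 0 0 0;1 0.0158 0.057 0.02 0 0 0;1 0.0158 0.057 0.02 0 0 0;1 0.0158 0.057 0.02 0 0 0;1 0 0 0 0 0 -9.7;1 0 0 0 0 0 -9.7;1 0 0 0 0 0 -9.7;1 0 0 0 0 0 -9.7;1 0 0 0 0 0 -9.7;1 0 0 0 0 0 -9.7;1 0 0 0 0 0 -9.7;1 0 0 0 0 0 0;1 0 0 0 0 0 0")

```text
time_s: 23.45
tool_pos: [0.5674, -0.2524, 0.2361]
tool_rot: [-179.1, -0.3, 70.3]
force: [-1.0, -1.1, -0.2]
grip_width: 0.0871
```

```bash
python3 - <<'E'
from h import *
look("l5",kinds=("tray",))
go(0.5665,-0.2495,0.073,67.2)
E
```

```text
tray 0.84 [246. 126. 328. 266.] | [([0.5664, -0.2501], 67.7, 0.946), ([0.566, -0.2511], 247.1, 0.893)] [81. 79. 76.]
t 23.7 pos [ 0.5676 -0.2523  0.2366] [-179.13   -0.27   70.43] shift [ 0.0465 -0.6156  0.2463] turn [-0.93  0.3  70.43] grip 0.0869 F [ 0.3 -0.2 -0.4]
[ 59.  24. -49.  90.  18.  75. -11.]
t 23.7 pos [ 0.5676 -0.2523  0.2366] [-179.13   -0.27   70.43] shift [0.0015 0.0005 0.1637] turn [-0.88 -0.24  3.23] grip 0.0869 F [ 0.3 -0.2 -0.4]
```

View pics/l5.png

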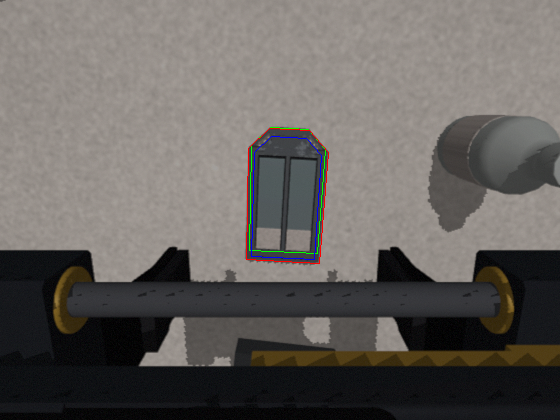

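```bash
python3 - <<'E'
from h import *
p=read_camera("wrist")
for m in masks_of("bottle_1",p): print(m["confidence"],m["bbox"])
for uv in [(438,150),(448,185),(460,120)]: print(ray(p,*uv,0.005).round(3))
go(0.5665,-0.250,0.073,67.4)
E
```

```text
0.68 [436.5, 113.6, 559.6, 197.4]
0.58 [247.0, 124.1, 326.5, 265.0]
[ 0.701 -0.258  0.005]
[ 0.702 -0.29   0.005]
[ 0.724 -0.24   0.005]
t 23.8 pos [ 0.5676 -0.2523  0.2367] [-179.13   -0.27   70.46] shift [0.001  0.0007 0.1637] turn [-0.88 -0.24  3.06] grip 0.0874 F [-0.5  0.3 -0. ]
```

Emit:
carry_out(increments="1 0.001 0.0005 0.03 -0.9 -0.2 3;1 0 0 0.06 0 0 0;1 0 0 0.04 0 0 0;1 0 0 0 0 0 0;1 0 0 0 0 0 0")

```text
time_s: 24.42
tool_pos: [0.5706, -0.2522, 0.1071]
tool_rot: [179.6, 0.0, 67.2]
force: [0.5, 0.5, 0.1]
grip_width: 0.0873
```

```bash
python3 - <<'E'
from h import *
go(0.5665,-0.250,0.073,67.4)
E
```

```text
t 24.43 pos [ 0.5706 -0.2522  0.1071] [1.7958e+02 1.0000e-02 6.7240e+01] shift [ 0.0004 -0.0049  0.0341] turn [ 0.42  0.01 -0.16] grip 0.0873 F [0.5 0.5 0.1]
```

Emit:
carry_out(increments="1 0.0004 -0.005 0.02 0.4 0 0;1 0 0 0.013 0 0 0;1 0 0 0 0 0 0")

```text
time_s: 24.8
tool_pos: [0.5678, -0.2507, 0.0754]
tool_rot: [179.7, 0.1, 67.2]
force: [-0.0, 0.6, -0.4]
grip_width: 0.0872
```

```bash
python3 - <<'E'
from h import *
go(0.5665,-0.250,0.073,67.4)
E
```

```text
t 24.8 pos [ 0.5678 -0.2507  0.0754] [1.7971e+02 6.0000e-02 6.7210e+01] shift [ 0.0002 -0.0015  0.0024] turn [ 0.29  0.06 -0.19] grip 0.0872 F [-0.   0.6 -0.4]
```

Emit:
carry_out(increments="1 0 -0.0015 0.002 0.3 0 -0.2;0 0 0 0 0 0 0;0 0 0 0 0 0 0;0 0 0 0 0 0 0;0 0 0 0 0 0 0")

```text
time_s: 25.42
tool_pos: [0.5671, -0.2503, 0.0744]
tool_rot: [179.9, 0.1, 67.4]
force: [-0.5, -0.1, -1.7]
grip_width: 0.0635
```

```bash
python3 - <<'E'
from h import *
go(0.5665,-0.250,0.073,67.4)
E
```

```text
t 25.43 pos [ 0.5671 -0.2503  0.0744] [1.7992e+02 6.0000e-02 6.7410e+01] shift [ 0.0001 -0.0007  0.0014] turn [0.08 0.06 0.01] grip 0.0635 F [-0.5 -0.1 -1.7]
```

Emit:
carry_out(increments="0 0 0 -0.04 0 0 0;0 0 0 -0.06 0 0 0;0 0 0 -0.06 0 0 0;0 0 0 0 0 0 9.5;0 0 0 0 0 0 9.5;0 0 0 0 0 0 9.5;0 0 0 0 0 0 9.5;0 0 0 0 0 0 9.5;0 0 0 0 0 0 9.5;0 0 0 0 0 0 9.5;0 -0.0156 -0.057 0 0 0 0;0 -0.0156 -0.057 0 0 0 0;0 -0.0156 -0.057 0 0 0 0;0 -0.0156 -0.057 0 0 0 0;0 -0.0156 -0.05 0 0 0 0;0 0 0 0 0 0 0;0 0 0 0 0 0 0")

```text
time_s: 27.55
tool_pos: [0.4897, 0.0386, 0.2352]
tool_rot: [180.0, 0.3, -1.3]
force: [0.7, -0.8, -1.7]
grip_width: 0.064
```

```bash
sed -i 's/^NEST=.*/NEST=[.4888,.0355,np.radians(.5)]/' h.py; python3 - <<'E'
from h import *
go(0.4888,0.0355,0.16,0.5)
overlay("o4",off=0,dz=.0744)
E
```

```text
t 27.55 pos [0.4897 0.0386 0.2352] [179.96   0.27  -1.3 ] shift [-0.0005  0.003   0.0752] turn [ 0.04  0.27 -1.8 ] grip 0.064 F [ 0.7 -0.8 -1.7]
```

View pics/o4.png

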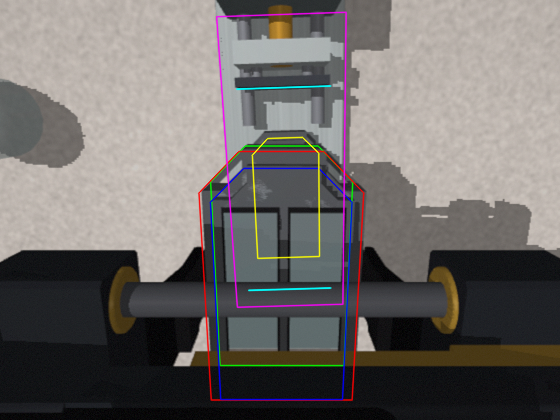

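Emit:
carry_out(increments="0 -0.0005 0.003 0.02 0 0.3 -1.8;0 0 0 0.03 0 0 0;0 0 0 0 0 0 0;0 0 0 0 0 0 0")

```text
time_s: 28.1
tool_pos: [0.4911, 0.031, 0.1849]
tool_rot: [-180.0, -0.1, 0.1]
force: [-0.5, -0.5, -0.8]
grip_width: 0.064
```

```bash
python3 - <<'E'
from h import *
go(0.4888,0.0355,0.1184,0.5)
E
```

```text
t 28.1 pos [0.4911 0.031  0.1849] [-1.7996e+02 -9.0000e-02  7.0000e-02] shift [-0.0024 -0.0045  0.0665] turn [-0.04 -0.09 -0.43] grip 0.064 F [-0.5 -0.5 -0.8]
```

Emit:
carry_out(increments="0 -0.0024 -0.0045 0.005 0 0 -0.4;0 0 0 0.02 0 0 0;0 0 0 0.01 0 0 0;0 0 0 0 0 0 0;0 0 0 0 0 0 0")

```text
time_s: 28.72
tool_pos: [0.4911, 0.036, 0.1525]
tool_rot: [-180.0, -0.4, 0.5]
force: [0.0, -0.2, -2.1]
grip_width: 0.0636
```

```bash
python3 - <<'E'
from h import *
go(0.4888,0.0355,0.1184,0.5)
overlay("o5",off=0,dz=.0744)
E
```

```text
t 28.73 pos [0.4911 0.036  0.1525] [-179.99   -0.45    0.46] shift [-0.0025  0.0005  0.0341] turn [-0.01 -0.45 -0.04] grip 0.0636 F [ 0.  -0.2 -2.1]
```

View pics/o5.png

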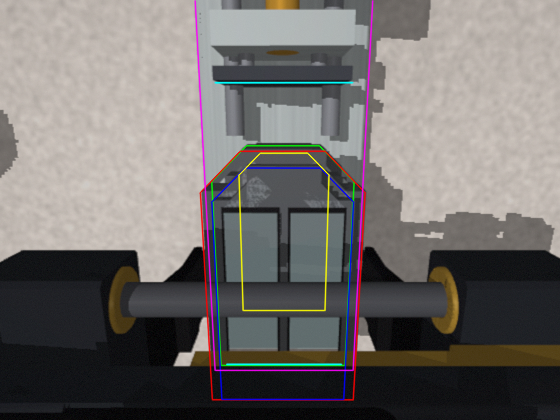

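Emit:
carry_out(increments="0 -0.0022 0 0.008 0 -0.4 0;0 0 0 0.008 0 0 0;0 0 0 0.006 0 0 0;0 0 0 0 0 0 0")

```text
time_s: 29.28
tool_pos: [0.489, 0.0359, 0.1293]
tool_rot: [180.0, -0.1, 0.4]
force: [-0.7, -0.6, -1.9]
grip_width: 0.0638
```

```bash
python3 - <<'E'
from h import *
go(0.4888,0.0357,0.1184,0.5)
E
```

```text
t 29.27 pos [0.489  0.0359 0.1293] [ 1.7999e+02 -6.0000e-02  4.5000e-01] shift [-0.0002  0.0002  0.0109] turn [ 0.01 -0.06 -0.05] grip 0.0638 F [-0.7 -0.6 -1.9]
```

Emit:
carry_out(increments="0 0 0 0.005 0 0 0;0 0 0 0.005 0 0 0;0 0 0 0.002 0 0 0;0 0 0 0.001 0 0 0")

```text
time_s: 29.78
tool_pos: [0.4895, 0.036, 0.1183]
tool_rot: [179.9, 0.0, 0.4]
force: [-3.1, -0.2, 9.6]
grip_width: 0.0636
```

```bash
python3 - <<'E'
from h import *
go(0.4888,0.0357,0.1184,0.5)
E
```

```text
t 29.77 pos [0.4895 0.036  0.1183] [1.7988e+02 1.0000e-02 4.3000e-01] shift [-0.0007  0.0003 -0.0001] turn [ 0.12  0.01 -0.07] grip 0.0636 F [-3.1 -0.2  9.6]
```

Emit:
carry_out(increments="1 0 0 0 0 0 0;1 0 0 0 0 0 0;1 0 0 0 0 0 0;1 0 0 0 0 0 0;1 0 0 -0.03 0 0 0;1 0 0 -0.05 0 0 0;1 0 0 -0.06 0 0 0;1 0 0 -0.06 0 0 0;1 0 0 -0.04 0 0 0;1 0 0 0 0 0 0")

```text
time_s: 31.02
tool_pos: [0.4892, 0.0364, 0.365]
tool_rot: [179.9, 0.0, 0.5]
force: [-0.7, 0.3, -0.7]
grip_width: 0.0869
```

```bash
python3 - <<'E'
from h import *
look("l6",z0=.044)
E
```

```text
tray 0.6 [252. 124. 315. 235.] | [([0.4883, 0.0352], -179.4, 0.903), ([0.4893, 0.0353], 0.1, 0.966)] [81. 79. 76.]
t 31.38 pos [0.4874 0.036  0.3605] [179.98   0.51   0.48] shift [-0.4844  0.0317  0.3648] turn [0.02 0.51 0.48] grip 0.0868 F [ 0.  -0.4 -0.5]
[ 42.  -1. -48.  97.  -1.  84. -95.]
```

View pics/l6.png

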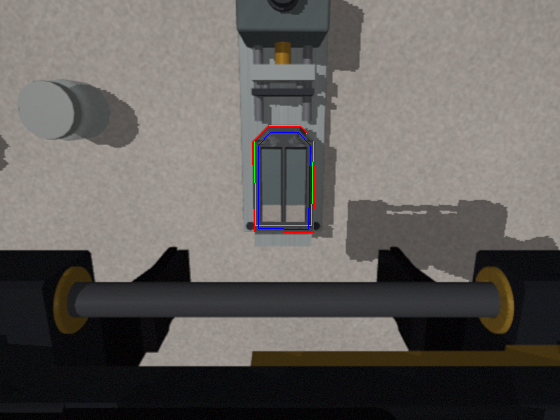

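Emit:
carry_out(increments="1 0.001 -0.055 0 0 0.5 0;1 0.001 -0.056 0.005 0 0 0;1 0.001 -0.056 0.005 0 0 0;1 0.001 -0.056 0.01 0 0 0;1 0.001 -0.056 0.01 0 0 0;1 0.001 -0.056 0.01 0 0 0;1 0.001 -0.056 0.01 0 0 0;1 0 0 0 0 0 -10.4;1 0 0 0 0 0 -10.4;1 0 0 0 0 0 -10.4;1 0 0 0 0 0 -10.4;1 0 0 0 0 0 -10.4;1 0 0 0 0 0 -10.4;1 0 0 0 0 0 -10.4;1 0 0 0 0 0 -10.4;1 0 0 0 0 0 -10.4;1 0 0 0 0 0 -10.4;1 0 0 0 0 0 -10.4;1 0 0 0 0 0 -10.4;1 0 0 0 0 0 0")

```text
time_s: 33.88
tool_pos: [0.4896, 0.435, 0.2839]
tool_rot: [-178.1, -0.5, 128.2]
force: [0.4, 0.7, -0.0]
grip_width: 0.0872
```

```bash
python3 - <<'E'
from h import *
look("l7",kinds=("tray",))
E
```

```text
tray 0.88 [272. 139. 344. 258.] | [([0.5045, 0.4329], 123.3, 0.891), ([0.5051, 0.4317], 303.4, 0.949)] [79. 78. 76.]
t 34.12 pos [0.4897 0.4352 0.2848] [-178.22   -0.49  128.22] shift [-0.0414 -0.6448  0.3046] turn [ -1.51   1.72 128.21] grip 0.0871 F [ 0.5 -0.3  1. ]
[  4.  42. -77.  80.  39.  90. -31.]
```

View pics/l7.png

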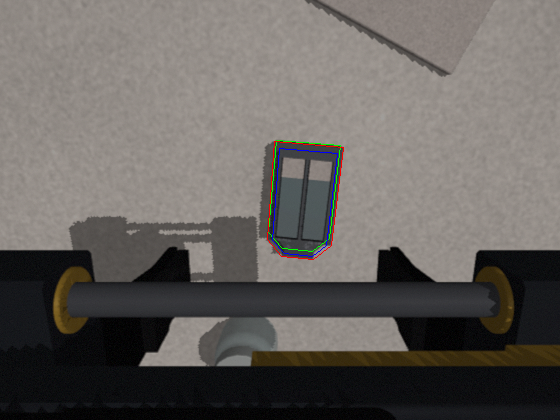

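```bash
python3 - <<'E'
from h import *
go(0.505,0.432,0.073,123.4)
E
```

```text
t 34.12 pos [0.4897 0.4352 0.2848] [-178.22   -0.49  128.22] shift [-0.0138  0.0166  0.2113] turn [-1.8  -0.42  4.83] grip 0.0871 F [ 0.5 -0.3  1. ]
```

Emit:
carry_out(increments="1 -0.013 0.0155 0.03 -1.8 -0.4 4.8;1 0 0 0.05 0 0 0;1 0 0 0 0 0 0")

```text
time_s: 34.5
tool_pos: [0.5099, 0.4348, 0.2038]
tool_rot: [179.8, 0.0, 123.1]
force: [-0.5, 0.6, 0.0]
grip_width: 0.0868
```

```bash
python3 - <<'E'
from h import *
look("l8",kinds=("tray",))
go(0.505,0.432,0.073,123.4)
E
```

```text
tray 0.73 [232. 135. 320. 277.] | [([0.5051, 0.4314], -56.7, 0.955), ([0.5044, 0.4326], 122.8, 0.89)] [76. 75. 73.]
t 34.75 pos [0.5109 0.4376 0.2097] [ 1.7927e+02 -1.5000e-01  1.2310e+02] shift [-0.0881 -0.6696  0.201 ] turn [  0.26  -0.87 123.1 ] grip 0.087 F [ 0.2  0.4 -0.1]
[  4.  44. -73.  84.  43.  82. -37.]
t 34.75 pos [0.5109 0.4376 0.2097] [ 1.7927e+02 -1.5000e-01  1.2310e+02] shift [-0.0019 -0.0097  0.1366] turn [ 0.73 -0.15 -0.3 ] grip 0.087 F [ 0.2  0.4 -0.1]
```

Emit:
carry_out(increments="1 -0.0015 -0.0085 0.03 0.7 -0.1 -0.2;1 0 0 0.05 0 0 0;1 0 0 0.03 0 0 0;1 0 0 0 0 0 0")

```text
time_s: 35.25
tool_pos: [0.5072, 0.4357, 0.1052]
tool_rot: [179.3, -0.1, 123.2]
force: [-0.1, 0.9, 0.3]
grip_width: 0.087
```

```bash
python3 - <<'E'
from h import *
go(0.505,0.4317,0.073,123.3)
E
```

```text
t 35.25 pos [0.5072 0.4357 0.1052] [ 1.7933e+02 -1.4000e-01  1.2323e+02] shift [-0.0022 -0.0044  0.0321] turn [ 0.67 -0.14 -0.07] grip 0.087 F [-0.1  0.9  0.3]
```

Emit:
carry_out(increments="1 -0.0022 -0.0044 0.018 0.7 -0.1 0;1 0 0 0.013 0 0 0;1 0 0 0 0 0 0")

```text
time_s: 35.62
tool_pos: [0.5062, 0.433, 0.0766]
tool_rot: [179.8, -0.1, 123.2]
force: [0.4, 0.0, 0.3]
grip_width: 0.0868
```

```bash
python3 - <<'E'
from h import *
go(0.505,0.4317,0.073,123.3)
E
```

```text
t 35.62 pos [0.5062 0.433  0.0766] [ 1.7976e+02 -8.0000e-02  1.2319e+02] shift [-0.0005 -0.0018  0.0036] turn [ 0.24 -0.08 -0.12] grip 0.0868 F [0.4 0.  0.3]
```

Emit:
carry_out(increments="1 -0.0005 -0.0018 0.0035 0.2 -0.1 0;0 0 0 0 0 0 0;0 0 0 0 0 0 0;0 0 0 0 0 0 0;0 0 0 0 0 0 0")

```text
time_s: 36.25
tool_pos: [0.5053, 0.4324, 0.0745]
tool_rot: [179.8, -0.0, 123.2]
force: [-0.3, -0.1, -1.8]
grip_width: 0.0638
```

```bash
python3 - <<'E'
from h import *
go(0.505,0.4317,0.073,123.3);print(get_obs()["qpos"].round(0))
E
```

```text
t 36.25 pos [0.5053 0.4324 0.0745] [ 1.7984e+02 -1.0000e-02  1.2318e+02] shift [-0.0004 -0.0006  0.0015] turn [ 0.16 -0.01 -0.12] grip 0.0638 F [-0.3 -0.1 -1.8]
[  2.  51. -67.  91.  49.  71. -40.]
```

Emit:
carry_out(increments="0 0 0 -0.04 0 0 0;0 0 0 -0.06 0 0 0;0 0 0 -0.06 0 0 0;0 0 0 -0.04 0 0 0;0 -0.046 -0.033 0 0 0 0;0 -0.046 -0.033 0 0 0 0;0 -0.046 -0.033 0 0 0 0;0 -0.046 -0.033 0 0 0 0;0 -0.046 -0.033 0 0 0 0;0 -0.046 -0.033 0 0 0 0;0 -0.046 -0.033 0 0 0 0;0 0 0 0 0 0 0")

```text
time_s: 37.75
tool_pos: [0.4853, 0.0244, 0.2755]
tool_rot: [-179.7, 0.1, 123.4]
force: [0.4, 1.4, -1.6]
grip_width: 0.064
```

```bash
python3 - <<'E'
from h import *
go(0.49,0.036,0.27,180.5);print(get_obs()["qpos"].round(0))
E
```

```text
t 37.75 pos [0.4853 0.0244 0.2755] [-1.7969e+02  7.0000e-02  1.2336e+02] shift [0.0071 0.0103 0.0054] turn [ -0.32  -0.09 -57.14] grip 0.064 F [ 0.4  1.4 -1.6]
[ 70.   4. -78. 105.   5.  74.  25.]
```

Emit:
carry_out(increments="0 0 0 0 0 0 -5;0 0 0 0 0 0 -5")

```text
time_s: 38.0
tool_pos: [0.4847, 0.0246, 0.2751]
tool_rot: [-179.6, 0.0, 133.6]
force: [1.1, -0.3, -1.4]
grip_width: 0.0637
```

```bash
python3 - <<'E'
from h import *
go(0.49,0.036,0.27,180.5);print(get_obs()["qpos"].round(2))
E
```

```text
t 38.0 pos [0.4847 0.0246 0.2751] [-1.7959e+02  4.0000e-02  1.3357e+02] shift [0.0045 0.0117 0.005 ] turn [ -0.4   -0.13 -46.93] grip 0.0637 F [ 1.1 -0.3 -1.4]
[ 70.54   4.37 -78.19 105.11   4.72  74.35  34.65]
```

Emit:
carry_out(increments="0 0 0 0 0 0 -9.3;0 0 0 0 0 0 -9.3;0 0 0 0 0 0 -9.3;0 0 0 0 0 0 -9.3;0 0 0 0 0 0 -9.3;0 0 0 0 0 0 0")

```text
time_s: 38.75
tool_pos: [0.4826, 0.0329, 0.2738]
tool_rot: [-179.7, -0.4, -177.8]
force: [0.0, -0.1, -1.8]
grip_width: 0.0633
```

```bash
python3 - <<'E'
from h import *
go(0.489,0.0355,0.19,180.5);print(get_obs()["qpos"].round(2))
overlay("o6",off=0,dz=.0745,flip=1)
E
```

```text
t 38.75 pos [0.4826 0.0329 0.2738] [-179.67   -0.42 -177.76] shift [-0.0071  0.0029  0.0837] turn [-0.33 -0.42  1.74] grip 0.0633 F [ 0.  -0.1 -1.8]
[ 69.81   4.25 -78.38 105.31   4.61  74.34  82.42]
```

View pics/o6.png

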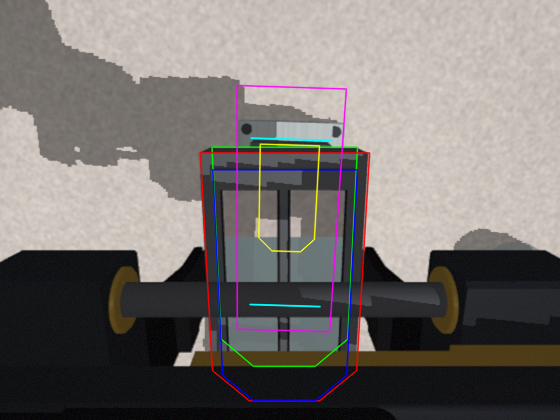

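Emit:
carry_out(increments="0 -0.007 0.003 0.01 -0.3 -0.4 1.7;0 0 0 0.04 0 0 0;0 0 0 0.015 0 0 0;0 0 0 0 0 0 0;0 0 0 0 0 0 0")

```text
time_s: 39.42
tool_pos: [0.4908, 0.0379, 0.2089]
tool_rot: [-179.9, 0.2, 179.9]
force: [0.4, 0.0, -1.1]
grip_width: 0.0637
```

```bash
python3 - <<'E'
from h import *
go(0.489,0.0355,0.1425,180.5);print(get_obs()["qpos"].round(2))
E
```

```text
t 39.42 pos [0.4908 0.0379 0.2089] [-1.7994e+02  1.5000e-01  1.7994e+02] shift [ 0.0019 -0.0023  0.0664] turn [-0.06  0.15 -0.56] grip 0.0637 F [ 0.4  0.  -1.1]
[ 61.21  12.91 -74.52 109.44  13.57  67.5   71.76]
```

Emit:
carry_out(increments="0 0.0018 -0.0022 0.01 0 0.1 -0.5;0 0 0 0.02 0 0 0;0 0 0 0.008 0 0 0;0 0 0 0 0 0 0")

```text
time_s: 39.92
tool_pos: [0.4898, 0.0347, 0.1696]
tool_rot: [-179.8, 0.2, -179.6]
force: [0.1, 0.0, -1.0]
grip_width: 0.0634
```

```bash
python3 - <<'E'
from h import *
go(0.489,0.0355,0.1425,180.5);print(get_obs()["qpos"].round(2))
overlay("o7",off=0,dz=.0745,flip=1)
E
```

```text
t 39.92 pos [0.4898 0.0347 0.1696] [-1.7985e+02  1.7000e-01 -1.7964e+02] shift [0.0008 0.0009 0.0271] turn [-0.15  0.17 -0.15] grip 0.0634 F [ 0.1  0.  -1. ]
[ 57.77  16.33 -71.69 112.06  17.54  63.64  69.19]
```

View pics/o7.png

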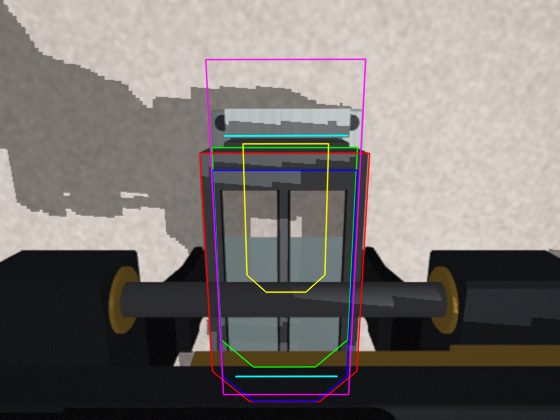

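Emit:
carry_out(increments="0 0.0008 0.0009 0.008 -0.1 0.2 -0.1;0 0 0 0.008 0 0 0;0 0 0 0 0 0 0")

```text
time_s: 40.35
tool_pos: [0.4895, 0.0358, 0.1533]
tool_rot: [-180.0, 0.0, -179.5]
force: [-0.5, 0.5, -2.6]
grip_width: 0.064
```

```bash
python3 - <<'E'
from h import *
go(0.489,0.0355,0.1425,180.5)
E
```

```text
t 40.35 pos [0.4895 0.0358 0.1533] [-1.7995e+02  3.0000e-02 -1.7954e+02] shift [ 0.0005 -0.0003  0.0108] turn [-0.05  0.03 -0.04] grip 0.064 F [-0.5  0.5 -2.6]
```

Emit:
carry_out(increments="0 0.0005 -0.0003 0.005 0 0 0;0 0 0 0.005 0 0 0;0 0 0 0.002 0 0 0;0 0 0 0.001 0 0 0")

```text
time_s: 40.85
tool_pos: [0.4896, 0.0357, 0.1423]
tool_rot: [-179.8, -0.0, -179.6]
force: [-4.9, -1.6, 10.9]
grip_width: 0.0635
```

```bash
python3 - <<'E'
from h import *
go(0.489,0.0355,0.1425,180.5)
E
```

```text
t 40.85 pos [0.4896 0.0357 0.1423] [-1.7985e+02 -5.0000e-02 -1.7958e+02] shift [ 0.0006 -0.0002 -0.0001] turn [-0.15 -0.05 -0.08] grip 0.0635 F [-4.9 -1.6 10.9]
```

Emit:
carry_out(increments="1 0 0 0 0 0 0;1 0 0 0 0 0 0;1 0 0 0 0 0 0;1 0 0 0 0 0 0;1 0 0 -0.03 0 0 0;1 0 0 -0.05 0 0 0;1 0 0 -0.06 0 0 0;1 0 0 -0.06 0 0 0;1 0 0 0 0 0 0;1 0 0 0 0 0 0")

```text
time_s: 42.1
tool_pos: [0.4896, 0.0357, 0.3467]
tool_rot: [-179.8, -0.2, -179.5]
force: [0.2, -0.4, 0.0]
grip_width: 0.0869
```

```bash
python3 - <<'E'
from h import *
look("l9",z0=.068)
E
```

```text
tray 0.34 [252. 128. 320. 246.] | [([0.4897, 0.0357], 0.2, 0.952), ([0.4884, 0.0358], 180.0, 0.892)] [90. 89. 86.]
t 42.45 pos [0.4895 0.0361 0.3464] [-179.94   -0.2  -179.49] shift [ 0.4886 -0.0313  0.3482] turn [ 3.2000e-01 -1.0000e-01 -1.7949e+02] grip 0.087 F [ 0.2 -0.3  0.5]
[ 71.  -1. -76.  98.  -1.  82.  85.]
```

View pics/l9.png

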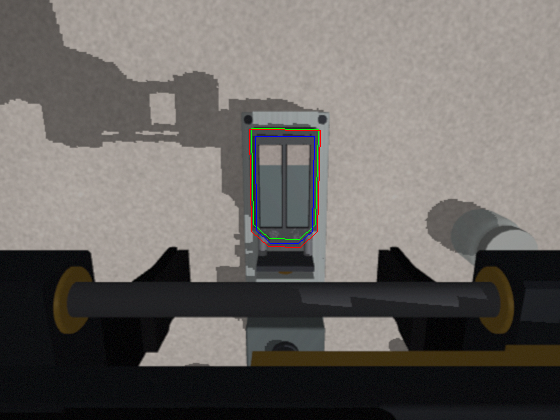

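```bash
python3 - <<'E'
from h import *
p=read_camera("top");cv2.imwrite("pics/top2.png",p["img"])
E
```

```text
(no output)
```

View pics/top2.png

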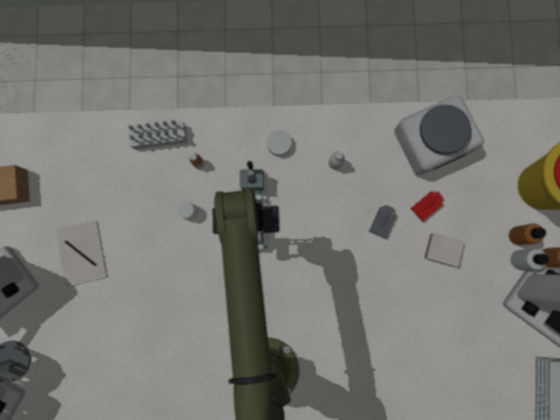

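Emit:
carry_out(increments="1 -0.0024 -0.0575 0 0 0 0;1 -0.0024 -0.0575 0 0 0 0;1 -0.0024 -0.0575 0 0 0 0;1 -0.0024 -0.0575 0.02 0 0 0;1 -0.0024 -0.0575 0.02 0 0 0;1 -0.0024 -0.0575 0.02 0 0 0;1 -0.0024 -0.0575 0.02 0 0 0;1 -0.0024 -0.0575 0.02 0 0 0;1 0 0 0 0 0 9;1 0 0 0 0 0 9;1 0 0 0 0 0 9;1 0 0 0 0 0 0;1 0 0 0 0 0 0")

```text
time_s: 44.12
tool_pos: [0.5141, -0.4371, 0.2339]
tool_rot: [179.8, -0.7, 152.9]
force: [-1.2, -0.3, -0.2]
grip_width: 0.0871
```

```bash
python3 - <<'E'
from h import *
look("l10",kinds=("lid",))
go(.5085,-.4257,.073,153.5)
E
```

```text
lid 0.96 [250. 115. 334. 259.] | [([0.5084, -0.4255], -25.9, 0.954), ([0.5072, -0.4251], 154.4, 0.897)] [72. 70. 68.]
lid 0.85 [137. 247. 220. 366.] | [([0.5545, -0.578], 129.7, 0.231), ([0.5627, -0.5864], 310.2, 0.235)] [  9.  10. 122.]
t 44.27 pos [ 0.5142 -0.437   0.2343] [179.82  -0.68 152.86] shift [0.6541 0.1535 0.2426] turn [ -0.85  -0.47 152.85] grip 0.0869 F [-0.2  0.4  0.6]
[ 73.  32. -49.  82.  24.  78.  85.]
t 44.27 pos [ 0.5142 -0.437   0.2343] [179.82  -0.68 152.86] shift [0.0083 0.0069 0.1614] turn [ 0.19 -0.68 -0.64] grip 0.0869 F [-0.2  0.4  0.6]
```

View pics/l10.png

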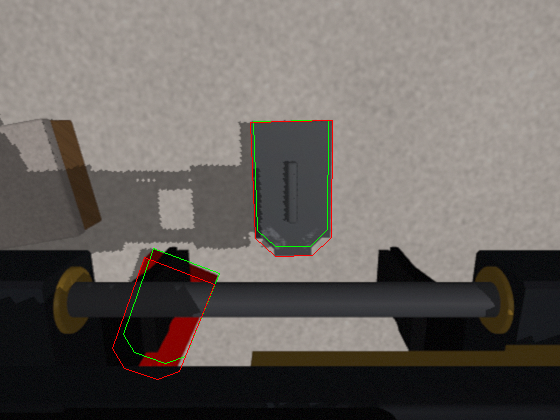

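Emit:
carry_out(increments="1 0.008 0.0068 0.03 0.2 -0.7 -0.9;1 0 0 0.06 0 0 0;1 0 0 0.04 0 0 0;1 0 0 0 0 0 0;1 0 0 0 0 0 0")

```text
time_s: 44.9
tool_pos: [0.512, -0.4281, 0.1052]
tool_rot: [-179.9, 0.4, 154.0]
force: [0.3, -0.2, 1.1]
grip_width: 0.0869
```

```bash
python3 - <<'E'
from h import *
go(.5085,-.4255,.073,154)
E
```

```text
t 44.9 pos [ 0.512  -0.4281  0.1052] [-179.92    0.42  154.02] shift [0.0045 0.0008 0.0322] turn [-0.08  0.42  0.02] grip 0.0869 F [ 0.3 -0.2  1.1]
```

Emit:
carry_out(increments="1 0.0045 0.0008 0.018 -0.1 0.4 0;1 0 0 0.013 0 0 0;1 0 0 0 0 0 0")

```text
time_s: 45.28
tool_pos: [0.5098, -0.4266, 0.0759]
tool_rot: [-179.9, 0.3, 154.0]
force: [0.3, 0.2, 0.0]
grip_width: 0.0869
```

```bash
python3 - <<'E'
from h import *
go(.5085,-.4255,.073,154)
E
```

```text
t 45.27 pos [ 0.5098 -0.4266  0.0759] [-179.93    0.29  154.01] shift [0.0016 0.0004 0.0029] turn [-0.07  0.29  0.01] grip 0.0869 F [0.3 0.2 0. ]
```

Emit:
carry_out(increments="1 0.0016 0.0004 0.003 -0.1 0.3 0;0 0 0 0 0 0 0;0 0 0 0 0 0 0;0 0 0 0 0 0 0;0 0 0 0 0 0 0")

```text
time_s: 45.9
tool_pos: [0.5092, -0.4259, 0.0738]
tool_rot: [180.0, 0.1, 154.0]
force: [0.0, -0.5, -1.2]
grip_width: 0.0637
```

```bash
python3 - <<'E'
from h import *
go(.5085,-.4255,.073,154);print(get_obs()["qpos"].round(0))
E
```

```text
t 45.9 pos [ 0.5092 -0.4259  0.0738] [1.7999e+02 8.0000e-02 1.5401e+02] shift [0.0008 0.     0.0008] turn [0.01 0.08 0.01] grip 0.0637 F [ 0.  -0.5 -1.2]
[ 71.  39. -45.  92.  30.  62.  82.]
```

Emit:
carry_out(increments="0 0 0 -0.04 0 0 0;0 0 0 -0.06 0 0 0;0 0 0 -0.06 0 0 0;0 0 0 -0.05 0 0 0;0 0 0 0 0 0 -8.8;0 0 0 0 0 0 -8.8;0 0 0 0 0 0 -8.8;0 0.0024 0.0577 0 0 0 0;0 0.0024 0.0577 0 0 0 0;0 0.0024 0.0577 0 0 0 0;0 0.0024 0.0577 0 0 0 0;0 0.0024 0.0577 0 0 0 0;0 0.0024 0.0577 0 0 0 0;0 0.0024 0.0577 0 0 0 0;0 0.0024 0.05 0 0 0 0;0 0 0 0 0 0 0;0 0 0 0 0 0 0")

```text
time_s: 48.02
tool_pos: [0.4766, 0.0426, 0.2867]
tool_rot: [-179.7, -0.1, -178.7]
force: [0.0, -0.4, -1.0]
grip_width: 0.0638
```

```bash
python3 - <<'E'
from h import *
go(0.4903,0.0356,0.21,180.3);print(get_obs()["qpos"].round(1))
overlay("o8",off=.0008,dz=.0738,flip=1,kind="lid")
E
```

```text
t 48.02 pos [0.4766 0.0426 0.2867] [-1.7970e+02 -1.3000e-01 -1.7866e+02] shift [-0.0137 -0.0069  0.0767] turn [-0.3  -0.13  1.04] grip 0.0638 F [ 0.  -0.4 -1. ]
[ 69.3  -0.8 -75.8 105.1  -0.5  75.3  84.9]
```

View pics/o8.png

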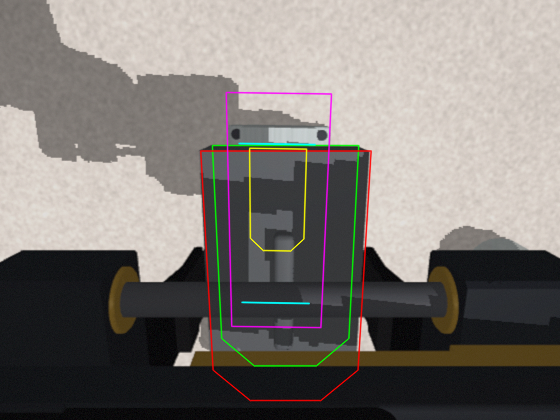

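Emit:
carry_out(increments="0 -0.0135 -0.0065 0.01 -0.3 -0.1 1;0 0 0 0.03 0 0 0;0 0 0 0.02 0 0 0;0 0 0 0 0 0 0;0 0 0 0 0 0 0")

```text
time_s: 48.7
tool_pos: [0.4921, 0.0295, 0.225]
tool_rot: [179.9, -0.1, 179.6]
force: [0.2, 0.6, -1.8]
grip_width: 0.064
```

```bash
python3 - <<'E'
from h import *
go(0.4903,0.0356,0.1658,180.3)
E
```

```text
t 48.7 pos [0.4921 0.0295 0.225 ] [ 1.7993e+02 -6.0000e-02  1.7961e+02] shift [0.0018 0.006  0.0592] turn [ 0.07 -0.06 -0.69] grip 0.064 F [ 0.2  0.6 -1.8]
```

Emit:
carry_out(increments="0 0.0018 0.006 0.01 0.1 -0.1 -0.6;0 0 0 0.02 0 0 0;0 0 0 0.003 0 0 0;0 0 0 0 0 0 0")

```text
time_s: 49.2
tool_pos: [0.4908, 0.0353, 0.1909]
tool_rot: [-179.9, 0.2, -179.8]
force: [0.7, 0.4, -0.8]
grip_width: 0.0639
```

```bash
python3 - <<'E'
from h import *
go(0.4903,0.0356,0.1658,180.3)
E
```

```text
t 49.2 pos [0.4908 0.0353 0.1909] [-1.7989e+02  1.5000e-01 -1.7981e+02] shift [0.0006 0.0003 0.0251] turn [-0.11  0.15 -0.11] grip 0.0639 F [ 0.7  0.4 -0.8]
```

Emit:
carry_out(increments="0 0.0006 0.0003 0.008 -0.1 0.1 -0.1;0 0 0 0.007 0 0 0;0 0 0 0 0 0 0")

```text
time_s: 49.58
tool_pos: [0.4905, 0.0356, 0.1751]
tool_rot: [-180.0, 0.1, -179.7]
force: [-0.4, 0.6, -1.4]
grip_width: 0.0634
```

```bash
python3 - <<'E'
from h import *
go(0.4903,0.0356,0.1658,180.3)
E
```

```text
t 49.58 pos [0.4905 0.0356 0.1751] [-1.7999e+02  8.0000e-02 -1.7971e+02] shift [0.0002 0.     0.0093] turn [-0.01  0.08 -0.01] grip 0.0634 F [-0.4  0.6 -1.4]
```

Emit:
carry_out(increments="0 0 0 0.005 0 0 0;0 0 0 0.004 0 0 0;0 0 0 0.002 0 0 0;0 0 0 0.001 0 0 0")

```text
time_s: 50.08
tool_pos: [0.4912, 0.0358, 0.1657]
tool_rot: [-179.9, 0.0, -179.7]
force: [-5.0, -1.0, 9.5]
grip_width: 0.0641
```

```bash
python3 - <<'E'
from h import *
go(0.4903,0.0356,0.1658,180.3)
E
```

```text
t 50.08 pos [0.4912 0.0358 0.1657] [-179.87    0.   -179.74] shift [ 0.0009 -0.0002 -0.0001] turn [-0.13  0.   -0.04] grip 0.0641 F [-5.  -1.   9.5]
```

Emit:
carry_out(increments="1 0 0 0 0 0 0;1 0 0 0 0 0 0;1 0 0 0 0 0 0;1 0 0 0 0 0 0;1 0 0 -0.03 0 0 0;1 0 0 -0.05 0 0 0;1 0 0 -0.06 0 0 0;1 0 0 -0.06 0 0 0;1 0 0 0 0 0 0;1 0 0 0 0 0 0")

```text
time_s: 51.32
tool_pos: [0.491, 0.0357, 0.3701]
tool_rot: [-179.9, -0.1, -179.7]
force: [0.6, 0.3, 0.1]
grip_width: 0.0873
```

```bash
python3 - <<'E'
from h import *
look("l11",z0=.092,kinds=("lid",))
p=read_camera("side");cv2.imwrite("pics/side2.png",cv2.resize(p["img"][180:330,180:360],None,fx=4,fy=4,interpolation=cv2.INTER_CUBIC))
go(.6940,.0375,.2,180.3)
E
```

```text
t 51.48 pos [0.4907 0.036  0.3694] [-1.7994e+02 -1.7000e-01 -1.7966e+02] shift [ 0.4898 -0.0326  0.3709] turn [ 2.7000e-01 -1.0000e-01 -1.7966e+02] grip 0.0867 F [ 0.8 -1.3  0.5]
[ 71.  -1. -76.  96.  -1.  85.  86.]
t 51.52 pos [0.4907 0.036  0.3694] [-179.95   -0.18 -179.65] shift [-0.2039  0.0004  0.1687] turn [-0.05 -0.18  0.05] grip 0.087 F [-0.3 -0.1  0.7]
```

View pics/l11.png

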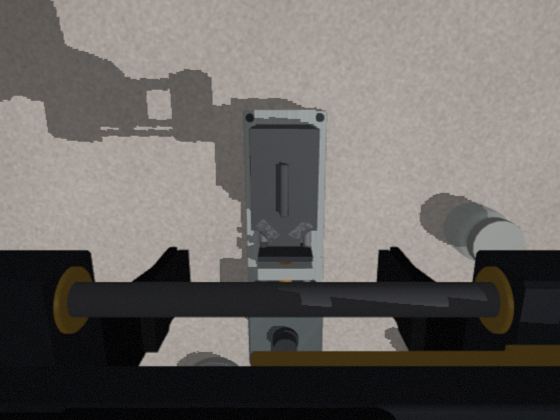

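View pics/side2.png

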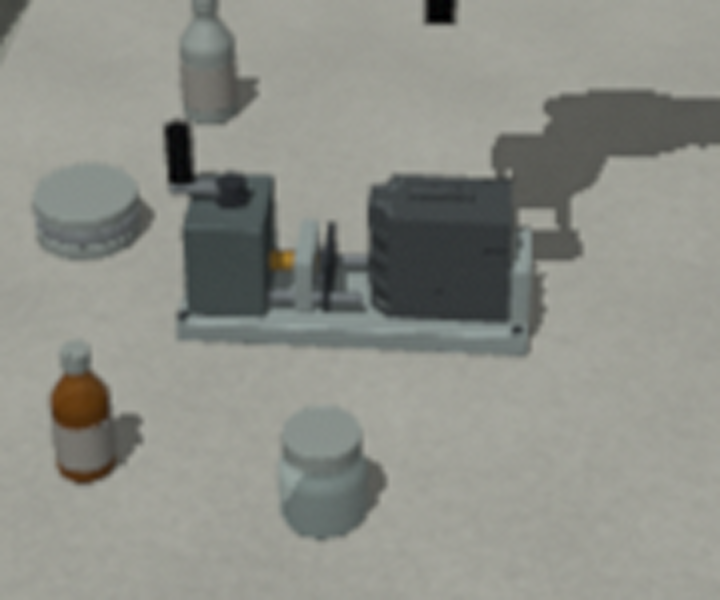

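Emit:
carry_out(increments="0.6 -0.058 0 0 0 -0.2 0;0.6 -0.058 0.001 0 0 0 0;0.6 -0.058 0.001 0.02 0 0 0;0.6 -0.03 0.001 0.03 0 0 0;0.6 0 0 0.02 0 0 0;0.6 0 0 0 0 0 0")

```text
time_s: 52.28
tool_pos: [0.6721, 0.0378, 0.2953]
tool_rot: [-179.2, -0.7, -179.5]
force: [-0.2, -0.1, 0.8]
grip_width: 0.0526
```

```bash
python3 - <<'E'
from h import *
p=read_camera("wrist");cv2.imwrite("pics/w9.png",p["img"])
go(.6938,.0385,.2,180.3);print(get_obs()["qpos"].round(1))
E
```

```text
t 52.33 pos [0.6723 0.0377 0.2965] [-179.17   -0.58 -179.52] shift [-0.0225  0.002   0.0963] turn [-0.83 -0.58  0.18] grip 0.0525 F [-0.8 -0.2  0.3]
[ 35.8  35.2 -64.1  76.9  31.8  87.4  64.9]
```

View pics/w9.png

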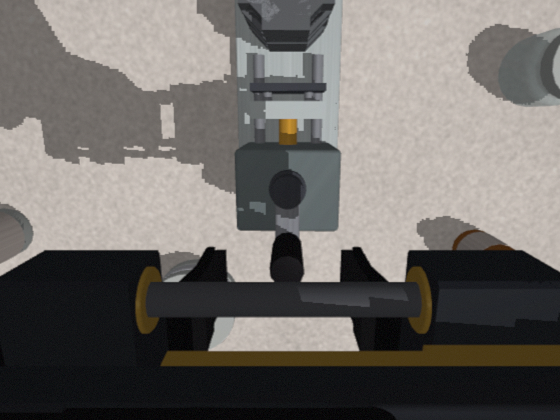

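```bash
python3 - <<'E'
from h import *
p=read_camera("wrist")
for z in (.124,.135): print(ray(p,287,189,z).round(4))
print(ray(p,286.5,244,.174).round(4))
E
```

```text
[0.6534 0.0376 0.124 ]
[0.6513 0.0376 0.135 ]
[0.6777 0.0377 0.174 ]
```

Emit:
carry_out(increments="0.6 -0.0225 0.001 0.02 -0.8 -0.6 0.2;0.6 0 0 0.025 0 0 0;0.6 0 0 0 0 0 0")

```text
time_s: 52.75
tool_pos: [0.6953, 0.0378, 0.2595]
tool_rot: [-179.9, 0.7, -179.8]
force: [0.5, 0.0, 0.2]
grip_width: 0.0524
```

```bash
python3 - <<'E'
from h import *
go(.6938,.038,.2,180.3)
E
```

```text
t 52.75 pos [0.6953 0.0378 0.2595] [-179.85    0.71 -179.84] shift [0.0023 0.0004 0.0594] turn [-0.15  0.71 -0.14] grip 0.0524 F [0.5 0.  0.2]
```

Emit:
carry_out(increments="0.6 0.002 0.0004 0.02 -0.1 0.7 -0.1;0.6 0 0 0.025 0 0 0;0.6 0 0 0.01 0 0 0;0.6 0 0 0 0 0 0;0 0 0 0 0 0 0;0 0 0 0 0 0 0;0 0 0 0 0 0 0;0 0 0 0 0 0 0", force=12)

```text
time_s: 53.75
tool_pos: [0.6949, 0.0382, 0.2102]
tool_rot: [-179.9, 0.5, -179.8]
force: [-0.7, -0.4, -1.2]
grip_width: 0.0213
```

```bash
python3 - <<'E'
from h import *
go(.6938,.038,.2,180.3)
circ([.6538,.0376],sgn=-1,n=9)
E
```

```text
t 53.75 pos [0.6949 0.0382 0.2102] [-179.92    0.53 -179.8 ] shift [ 0.0012 -0.0002  0.0102] turn [-0.08  0.52 -0.1 ] grip 0.0213 F [-0.7 -0.4 -1.2]
t 53.75 ang 0.9 r 0.0411 z 0.2102 [-179.9    0.5 -179.8] F [-0.7 -0.4 -1.2] grip 0.0213
0 0.0034 -0.0137 0.0102 0 0 0;0 0.0068 -0.0121 -0.0000 0 0 0;0 0.0105 -0.0091 -0.0001 0 0 0;0 0.0130 -0.0049 -0.0001 0 0 0;0 0.0139 -0.0002 -0.0001 0 0 0;0 0.0131 0.0046 -0.0001 0 0 0;0 0.0107 0.0088 -0.0001 0 0 0;0 0.0071 0.0119 -0.0001 0 0 0;0 0.0026 0.0137 -0.0000 0 0 0
```

Emit:
carry_out(increments="0 0.0034 -0.0137 0 0 0.5 0;0 0.0068 -0.0121 0 0 0 0;0 0.0105 -0.0091 0 0 0 0;0 0.013 -0.0049 0 0 0 0;0 0.0139 0 0 0 0 0;0 0.0131 0.0046 0 0 0 0;0 0.0107 0.0088 0 0 0 0;0 0.0071 0.0119 0 0 0 0;0 0.0026 0.0137 0 0 0 0")

```text
time_s: 54.88
tool_pos: [0.6138, 0.0373, 0.2101]
tool_rot: [179.8, 1.2, -179.8]
force: [9.9, -2.7, -6.4]
grip_width: 0.0215
```

```bash
python3 - <<'E'
from h import *
circ([.6538,.0376],sgn=-1,n=10)
E
```

```text
t 54.875 ang -179.6 r 0.04 z 0.2101 [ 179.8    1.2 -179.8] F [ 9.9 -2.7 -6.4] grip 0.0215
0 -0.0021 0.0137 0.0102 0 0 0;0 -0.0069 0.0121 0.0002 0 0 0;0 -0.0106 0.0090 0.0003 0 0 0;0 -0.0130 0.0048 0.0003 0 0 0;0 -0.0139 0.0001 0.0003 0 0 0;0 -0.0131 -0.0047 0.0003 0 0 0;0 -0.0107 -0.0089 0.0002 0 0 0;0 -0.0070 -0.0120 0.0001 0 0 0;0 -0.0025 -0.0137 0.0000 0 0 0;0 0.0024 -0.0137 -0.0001 0 0 0
```

Emit:
carry_out(increments="0 -0.003 0.0137 0 0 1.2 0;0 -0.0069 0.0121 0 0 0 0;0 -0.0106 0.009 0 0 0 0;0 -0.013 0.0048 0 0 0 0;0 -0.0139 0 0 0 0 0;0 -0.0131 -0.0047 0 0 0 0;0 -0.0107 -0.0089 0 0 0 0;0 -0.007 -0.012 0 0 0 0;0 -0.0025 -0.0137 0 0 0 0")

```text
time_s: 56.0
tool_pos: [0.6956, 0.0402, 0.2101]
tool_rot: [179.9, -0.2, -179.5]
force: [-2.1, 2.4, 2.0]
grip_width: 0.0213
```

```bash
python3 - <<'E'
from h import *
circ([.6543,.0376],sgn=-1,n=9)
E
```

```text
t 56.0 ang 3.7 r 0.0414 z 0.2101 [ 179.9   -0.2 -179.5] F [-2.1  2.4  2. ] grip 0.0213
0 0.0030 -0.0139 0.0101 0 0 0;0 0.0063 -0.0124 -0.0000 0 0 0;0 0.0101 -0.0095 0.0000 0 0 0;0 0.0128 -0.0055 0.0000 0 0 0;0 0.0139 -0.0008 0.0001 0 0 0;0 0.0133 0.0040 0.0001 0 0 0;0 0.0111 0.0083 0.0001 0 0 0;0 0.0076 0.0116 0.0001 0 0 0;0 0.0032 0.0135 0.0000 0 0 0
```

Emit:
carry_out(increments="0 0.003 -0.0139 0 0 -0.2 0;0 0.0063 -0.0124 0 0 0 0;0 0.0101 -0.0095 0 0 0 0;0 0.0128 -0.0055 0 0 0 0;0 0.0139 -0.0008 0 0 0 0;0 0.0133 0.004 0 0 0 0;0 0.0111 0.0083 0 0 0 0;0 0.0076 0.0116 0 0 0 0;0 0.0032 0.0135 0 0 0 0")

```text
time_s: 57.12
tool_pos: [0.6141, 0.0319, 0.2101]
tool_rot: [179.4, 1.3, -179.7]
force: [4.3, -2.3, -2.3]
grip_width: 0.0216
```

```bash
python3 - <<'E'
from h import *
circ([.6543,.0376],sgn=-1,n=9)
p=read_camera("side");cv2.imwrite("pics/side3.png",cv2.resize(p["img"][180:330,180:360],None,fx=4,fy=4,interpolation=cv2.INTER_CUBIC))
E
```

```text
t 57.125 ang -172.0 r 0.0406 z 0.2101 [ 179.4    1.3 -179.7] F [ 4.3 -2.3 -2.3] grip 0.0216
0 -0.0009 0.0139 0.0103 0 0 0;0 -0.0053 0.0128 0.0002 0 0 0;0 -0.0094 0.0103 0.0003 0 0 0;0 -0.0123 0.0064 0.0003 0 0 0;0 -0.0138 0.0019 0.0003 0 0 0;0 -0.0136 -0.0030 0.0003 0 0 0;0 -0.0117 -0.0074 0.0002 0 0 0;0 -0.0085 -0.0110 0.0001 0 0 0;0 -0.0042 -0.0132 -0.0000 0 0 0
```

View pics/side3.png

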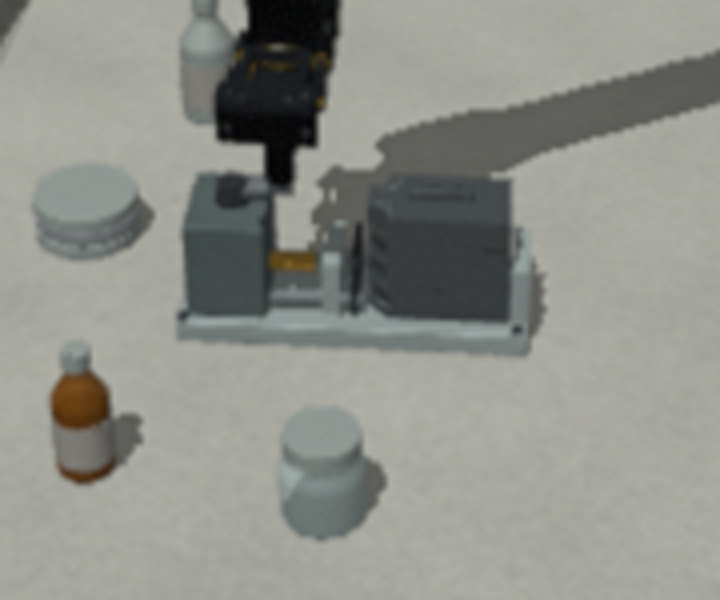

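Emit:
carry_out(increments="0 -0.0009 0.0139 0 -0.6 1.3 0;0 -0.0053 0.0128 0 0 0 0;0 -0.0094 0.0103 0 0 0 0;0 -0.0123 0.0064 0 0 0 0;0 -0.0138 0.0019 0 0 0 0;0 -0.0136 -0.003 0 0 0 0;0 -0.0117 -0.0074 0 0 0 0;0 -0.0085 -0.011 0 0 0 0;0 -0.0042 -0.0132 0 0 0 0")

```text
time_s: 58.3
tool_pos: [0.6953, 0.0439, 0.21]
tool_rot: [179.3, -0.3, -179.4]
force: [-6.7, 1.0, 6.5]
grip_width: 0.0216
```

```bash
python3 - <<'E'
from h import *
circ([.6543,.0376],sgn=-1,n=7)
p=read_camera("side");cv2.imwrite("pics/side4.png",cv2.resize(p["img"][210:280,215:325],None,fx=7,fy=7,interpolation=cv2.INTER_CUBIC))
p=read_camera("wrist");cv2.imwrite("pics/w10.png",p["img"])
E
```

```text
t 58.3 ang 8.7 r 0.0415 z 0.21 [ 179.3   -0.3 -179.4] F [-6.7  1.   6.5] grip 0.0216
0 0.0019 -0.0142 0.0099 0 0 0;0 0.0052 -0.0129 -0.0001 0 0 0;0 0.0093 -0.0103 -0.0001 0 0 0;0 0.0122 -0.0066 -0.0000 0 0 0;0 0.0138 -0.0020 0.0001 0 0 0;0 0.0136 0.0029 0.0001 0 0 0;0 0.0118 0.0073 0.0002 0 0 0
```

View pics/side4.png

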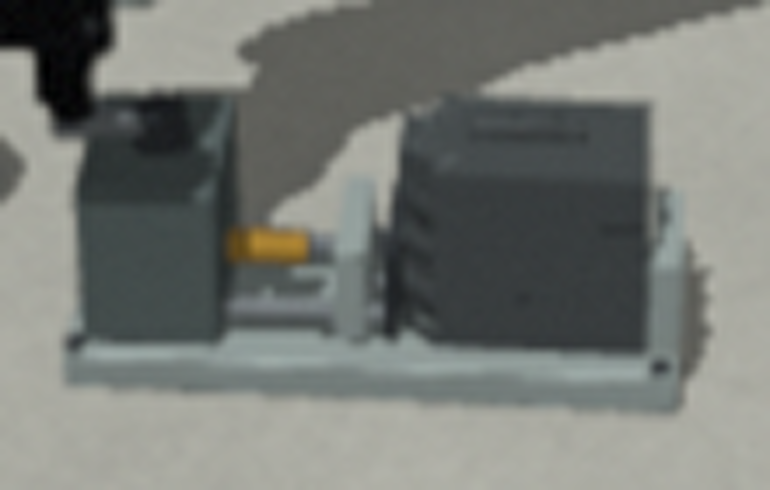

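View pics/w10.png

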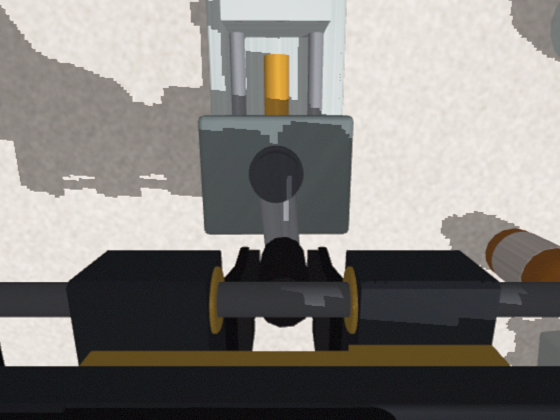

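Emit:
carry_out(increments="0 0.0019 -0.0142 0 -0.7 -0.3 0;0 0.0052 -0.0129 0 0 0 0;0 0.0093 -0.0103 0 0 0 0;0 0.0122 -0.0066 0 0 0 0;0 0.0138 -0.002 0 0 0 0;0 0.0136 0.0029 0 0 0 0;0 0.006 0.0036 0 0 0 0;0 0 0 0 0 0 0")

```text
time_s: 59.4
tool_pos: [0.6349, 0.0005, 0.21]
tool_rot: [178.1, 0.9, -179.6]
force: [1.7, 4.8, 0.2]
grip_width: 0.0219
```

```bash
python3 - <<'E'
from h import *
circ([.6543,.0376],sgn=-1,n=1)
p=read_camera("side");cv2.imwrite("pics/side5.png",cv2.resize(p["img"][210:280,215:325],None,fx=7,fy=7,interpolation=cv2.INTER_CUBIC))
E
```

```text
t 59.4 ang -117.6 r 0.0418 z 0.21 [ 178.1    0.9 -179.6] F [1.7 4.8 0.2] grip 0.0219
0 0.0102 0.0098 0.0102 0 0 0
```

View pics/side5.png

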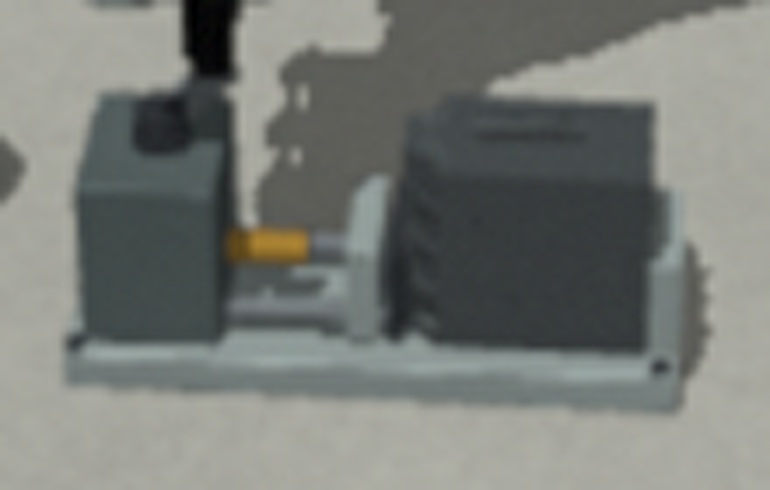

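Emit:
carry_out(increments="0.6 0 0 0 0 0 0;0.6 0 0 0 0 0 0;0.6 0 0 0 0 0 0;0.6 0 0 -0.05 0 0 0;0.6 0 0 -0.06 -1.9 0.9 0;0.6 0 0.035 -0.02 0 0 0;0.6 0 0 0 0 0 0;0.6 0 0 0 0 0 0")

```text
time_s: 60.45
tool_pos: [0.6327, 0.0219, 0.3417]
tool_rot: [176.6, -0.6, 179.9]
force: [-0.6, -0.2, -0.5]
grip_width: 0.0525
```

```bash
python3 - <<'E'
from h import *
go(.6349,.0005,.21,180.3)
p=read_camera("wrist");np.savez("p11.npz",**p);cv2.imwrite("pics/w11.png",p["img"]);cv2.imwrite("pics/w11z.png",cv2.resize(p["img"][0:190,200:370],None,fx=3.1,fy=3.1,interpolation=cv2.INTER_CUBIC))
for t in ["jaw","face"]:
    for m in masks_of(t,p): print(t,m["confidence"],m["bbox"],m["pixels"].sum())
E
```

```text
t 60.45 pos [0.6327 0.0219 0.3417] [176.62  -0.55 179.89] shift [-0.0035 -0.0292  0.1301] turn [ 3.38 -0.54 -0.43] grip 0.0525 F [-0.6 -0.2 -0.5]
jaw 0.82 [245.4, 92.6, 317.3, 125.0] 1575
face 0.72 [247.2, 101.0, 314.1, 104.8] 587
```

View pics/w11z.png

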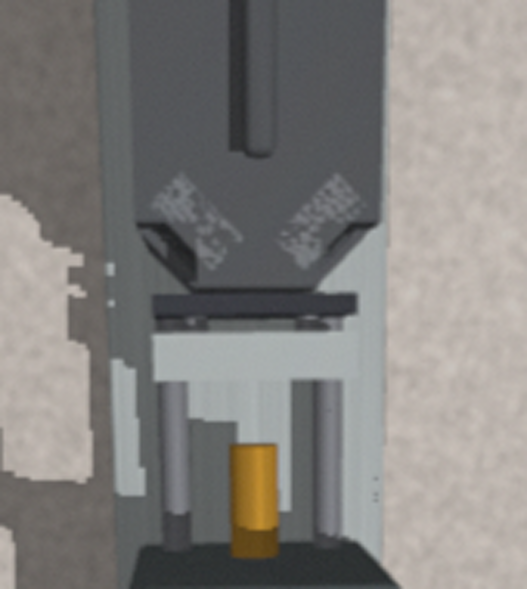

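```bash
python3 - <<'E'
from h import *
p=dict(np.load("p11.npz"))
def r(n,v,z,u=255): print(n,ray(p,200+u/3.1,v/3.1,z).round(4))
for z in (.066,.068): r("face front",296,z); r("face back",316,z)
r("jaw front",333,.07); r("jaw back",381,.07); r("lid end top",290,.116); r("gb edge",544,.107)
# brightness profile
g=cv2.cvtColor(p["img"],cv2.COLOR_BGR2GRAY)[85:130,270:290].mean(1); print(list(zip(range(85,130),g.round(0))))
q=dict(np.load("p4.npz")); g=cv2.cvtColor(q["img"],cv2.COLOR_BGR2GRAY)[75:120,276:284].mean(1);print(list(zip(range(75,120),g.round(0))))
q=dict(np.load("p2.npz")); g=cv2.cvtColor(q["img"],cv2.COLOR_BGR2GRAY)[170:210,272:280].mean(1);print(list(zip(range(170,210),g.round(0))))
E
```

```text
face front [0.5447 0.0374 0.066 ]
face back [0.5505 0.0374 0.066 ]
face front [0.5448 0.0373 0.068 ]
face back [0.5505 0.0373 0.068 ]
jaw front [0.5555 0.0372 0.07  ]
jaw back [0.5696 0.0371 0.07  ]
lid end top [0.5456 0.0345 0.116 ]
gb edge [0.6139 0.0349 0.107 ]
[(85, np.float64(87.0)), (86, np.float64(86.0)), (87, np.float64(86.0)), (88, np.float64(86.0)), (89, np.float64(86.0)), (90, np.float64(87.0)), (91, np.float64(85.0)), (92, np.float64(71.0)), (93, np.float64(45.0)), (94, np.float64(49.0)), (95, np.float64(61.0)), (96, np.float64(62.0)), (97, np.float64(61.0)), (98, np.float64(61.0)), (99, np.float64(62.0)), (100, np.float64(58.0)), (101, np.float64(45.0)), (102, np.float64(49.0)), (103, np.float64(87.0)), (104, np.float64(99.0)), (105, np.float64(99.0)), (106, np.float64(111.0)), (107, np.float64(152.0)), (108, np.float64(174.0)), (109, np.float64(174.0)), (110, np.float64(174.0)), (111, np.float64(174.0)), (112, np.float64(174.0)), (113, np.float64(174.0)), (114, np.float64(174.0)), (115, np.float64(173.0)), (116, np.float64(173.0)), (117, np.float64(174.0)), (118, np.flo
[... 1744 characters left out ...]
(140.0)), (183, np.float64(139.0)), (184, np.float64(138.0)), (185, np.float64(139.0)), (186, np.float64(138.0)), (187, np.float64(139.0)), (188, np.float64(138.0)), (189, np.float64(140.0)), (190, np.float64(140.0)), (191, np.float64(128.0)), (192, np.float64(55.0)), (193, np.float64(25.0)), (194, np.float64(24.0)), (195, np.float64(24.0)), (196, np.float64(24.0)), (197, np.float64(29.0)), (198, np.float64(40.0)), (199, np.float64(46.0)), (200, np.float64(45.0)), (201, np.float64(46.0)), (202, np.float64(73.0)), (203, np.float64(124.0)), (204, np.float64(137.0)), (205, np.float64(137.0)), (206, np.float64(137.0)), (207, np.float64(140.0)), (208, np.float64(142.0)), (209, np.float64(140.0))]
```

```bash
python3 - <<'E'
from h import *
for f,u,a,b in (("p11.npz",280,107.0,95.0),("p4.npz",280,96.5,110.3),("p2.npz",276,191.5,202.3)):
    p=dict(np.load(f)); J=ray(p,u,a,.07)[0]
    print(f,[round((J-ray(p,u,b,z)[0])*1000,2) for z in (.066,.067,.068)], J.round(4))
E
```

```text
p11.npz [np.float64(10.93), np.float64(10.88), np.float64(10.83)] 0.5552
p4.npz [np.float64(14.51), np.float64(14.54), np.float64(14.56)] 0.5894
p2.npz [np.float64(14.48), np.float64(14.24), np.float64(14.0)] 0.5615
```

```bash
python3 - <<'E'
from h import *
for f,u,a,b in (("p11.npz",280,107.0,100.7),("p4.npz",280,96.5,104.0),("p2.npz",276,191.5,197.6)):
    p=dict(np.load(f)); J=ray(p,u,a,.07)[0]
    print(f,[round((J-ray(p,u,b,z)[0])*1000,2) for z in (.066,.067,.068)], J.round(4))
E
```

```text
p11.npz [np.float64(5.8), np.float64(5.76), np.float64(5.73)] 0.5552
p4.npz [np.float64(7.74), np.float64(7.79), np.float64(7.83)] 0.5894
p2.npz [np.float64(8.51), np.float64(8.29), np.float64(8.06)] 0.5615
```

Emit:
carry_out(increments="0.6 0.045 0.007 -0.01 3.4 -0.5 -0.4;0.6 0.045 0.003 -0.01 0 0 0;0.6 0.045 0 -0.008 0 0 0;0.6 0.006 0 0 0 0 0;0.6 0 0 0 0 0 0")

```text
time_s: 61.22
tool_pos: [0.4915, 0.0265, 0.3668]
tool_rot: [-179.9, -0.6, 179.8]
force: [0.4, -0.2, 0.2]
grip_width: 0.0523
```

```bash
python3 - <<'E'
from h import *
go(.491,.036,.3695,180.3)
p=read_camera("wrist");np.savez("p12.npz",**p)
a=cv2.imread("pics/l11.png")[100:260,220:350];b=p["img"][100:260,220:350]
cv2.imwrite("pics/w12.png",cv2.resize(np.hstack([a,b]),None,fx=3,fy=3,interpolation=cv2.INTER_CUBIC))
E
```

```text
t 61.23 pos [0.4915 0.0265 0.3668] [-179.89   -0.57  179.8 ] shift [ 0.0006  0.0095 -0.0028] turn [-0.1  -0.57 -0.5 ] grip 0.0523 F [ 0.4 -0.2  0.2]
```

View pics/w12.png

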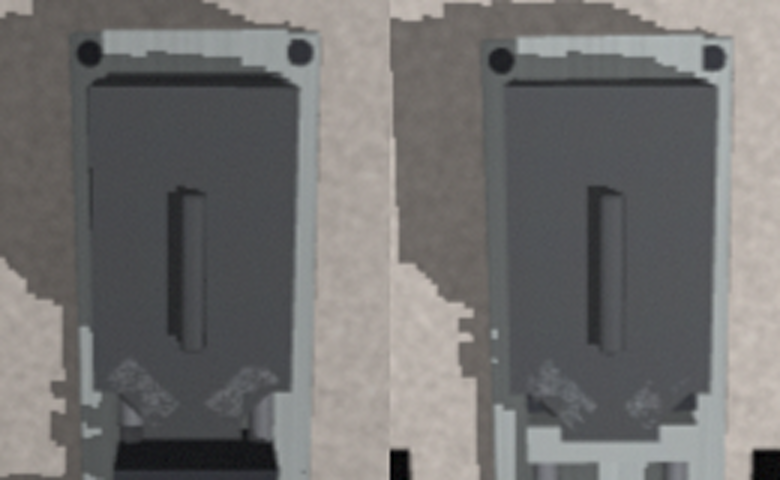

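Emit:
carry_out(increments="0.6 -0.048 -0.008 0.015 -0.1 -0.6 -0.5;0.6 -0.048 -0.009 0.02 0 0 0;0.6 -0.048 -0.009 0.03 0 0 0;0.6 0 0 0.01 0 0 0;0.6 0 0 0 0 0 0")

```text
time_s: 61.9
tool_pos: [0.6319, 0.0012, 0.2894]
tool_rot: [-179.9, -0.5, -179.8]
force: [0.6, 0.4, -0.1]
grip_width: 0.052
```

```bash
python3 - <<'E'
from h import *
go(.6355,.001,.21,180.3)
p=read_camera("wrist");cv2.imwrite("pics/w13.png",p["img"])
E
```

```text
t 61.9 pos [0.6319 0.0012 0.2894] [-179.9    -0.46 -179.82] shift [-0.0043 -0.      0.0794] turn [-0.1  -0.46 -0.12] grip 0.052 F [ 0.6  0.4 -0.1]
```

View pics/w13.png

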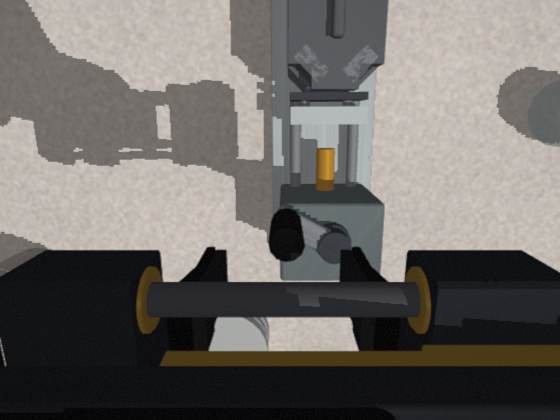

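Emit:
carry_out(increments="0.6 -0.0043 0 0.02 -0.1 -0.5 -0.1;0.6 0 0 0.03 0 0 0;0.6 0 0 0.02 0 0 0;0.6 0 0 0 0 0 0")

```text
time_s: 62.45
tool_pos: [0.6361, 0.0009, 0.2235]
tool_rot: [-179.8, 0.5, -179.8]
force: [0.7, -0.4, 0.2]
grip_width: 0.0523
```

```bash
python3 - <<'E'
from h import *
go(.6355,.001,.21,180.3)
E
```

```text
t 62.45 pos [0.6361 0.0009 0.2235] [-179.76    0.53 -179.76] shift [0.0007 0.0001 0.0135] turn [-0.24  0.53 -0.06] grip 0.0523 F [ 0.7 -0.4  0.2]
```

Emit:
carry_out(increments="0.6 0 0 0.013 -0.2 0.5 0;0.6 0 0 0.002 0 0 0;0 0 0 0 0 0 0;0 0 0 0 0 0 0;0 0 0 0 0 0 0;0 0 0 0 0 0 0")

```text
time_s: 63.2
tool_pos: [0.6377, 0.0019, 0.2114]
tool_rot: [180.0, 0.3, -179.8]
force: [0.0, 0.8, -1.2]
grip_width: 0.0213
```

```bash
python3 - <<'E'
from h import *
circ([.6543,.0376],sgn=-1,n=4,step=10)
E
```

```text
t 63.2 ang -115.0 r 0.0394 z 0.2114 [ 180.     0.3 -179.8] F [ 0.   0.8 -1.2] grip 0.0213
0 0.0064 0.0029 0.0113 0 0 0;0 0.0053 0.0045 -0.0000 0 0 0;0 0.0045 0.0054 -0.0000 0 0 0;0 0.0035 0.0061 -0.0000 0 0 0
```

Emit:
carry_out(increments="0 0.0064 0.0029 0 0 0.3 0;0 0.0053 0.0045 0 0 0 0;0 0.0045 0.0054 0 0 0 0;0 0.0012 0.002 0 0 0 0;0 0 0 0 0 0 0")

```text
time_s: 63.82
tool_pos: [0.6208, 0.0173, 0.2114]
tool_rot: [-180.0, 0.3, -179.8]
force: [3.2, 0.8, -2.7]
grip_width: 0.0215
```

```bash
python3 - <<'E'
from h import *
circ([.6543,.0376],sgn=-1,n=2,step=5)
E
```

```text
t 63.825 ang -148.9 r 0.0392 z 0.2114 [-180.     0.3 -179.8] F [ 3.2  0.8 -2.7] grip 0.0215
0 0.0024 0.0027 0.0114 0 0 0;0 0.0014 0.0032 -0.0000 0 0 0
```

Angle is -149° (about 869° in total). Release, rise and look closely.

Emit:
carry_out(increments="0.6 0 0 0 0 0 0;0.6 0 0 0 0 0 0;0.6 0 0 0 0 0 0;0.6 0 0 -0.05 0 0 0;0.6 -0.007 0.01 -0.05 0 0 0;0.6 0 0.008 0 0 0 0;0.6 0 0 0 0 0 0")

```text
time_s: 64.7
tool_pos: [0.6249, 0.0351, 0.3128]
tool_rot: [-180.0, -0.2, -179.8]
force: [0.1, 0.2, 1.0]
grip_width: 0.0521
```

```bash
python3 - <<'E'
from h import *
go(.63,.036,.3,180.3)
p=read_camera("wrist");np.savez("p14.npz",**p);cv2.imwrite("pics/w14.png",cv2.resize(p["img"][0:240,190:370],None,fx=2.5,fy=2.5,interpolation=cv2.INTER_CUBIC))
g=cv2.cvtColor(p["img"],cv2.COLOR_BGR2GRAY)
print([(i,int(v)) for i,v in enumerate(g[70:150,262:276].mean(1),70)])
for t in ["jaw","face"]:
    for m in masks_of(t,p): print(t,m["confidence"],m["bbox"],m["pixels"].sum())
p=read_camera("side");cv2.imwrite("pics/side6.png",cv2.resize(p["img"][150:350,170:370],None,fx=3,fy=3,interpolation=cv2.INTER_CUBIC))
E
```

```text
t 64.7 pos [0.6249 0.0351 0.3128] [-179.95   -0.23 -179.81] shift [-0.0051  0.0009  0.0128] turn [-0.05 -0.23 -0.11] grip 0.0521 F [0.1 0.2 1. ]
[(70, 98), (71, 98), (72, 99), (73, 101), (74, 101), (75, 98), (76, 95), (77, 89), (78, 87), (79, 89), (80, 91), (81, 91), (82, 92), (83, 92), (84, 94), (85, 95), (86, 94), (87, 93), (88, 91), (89, 89), (90, 89), (91, 87), (92, 85), (93, 85), (94, 85), (95, 85), (96, 84), (97, 77), (98, 65), (99, 60), (100, 56), (101, 61), (102, 62), (103, 62), (104, 62), (105, 62), (106, 62), (107, 63), (108, 70), (109, 79), (110, 78), (111, 79), (112, 112), (113, 175), (114, 177), (115, 176), (116, 176), (117, 176), (118, 176), (119, 176), (120, 175), (121, 176), (122, 175), (123, 175), (124, 175), (125, 176), (126, 176), (127, 176), (128, 174), (129, 166), (130, 160), (131, 159), (132, 160), (133, 160), (134, 160), (135, 160), (136, 159), (137, 159), (138, 159), (139, 159), (140, 159), (141, 159), (142, 148), (143, 105), (144, 100), (145, 102), (146, 102), (147, 102), (148, 102), (149, 102)]
jaw 0.68 [250.6, 101.3, 324.9, 129.8] 1915
face 0.57 [249.5, 104.4, 324.7, 110.8] 589
```

View pics/w14.png

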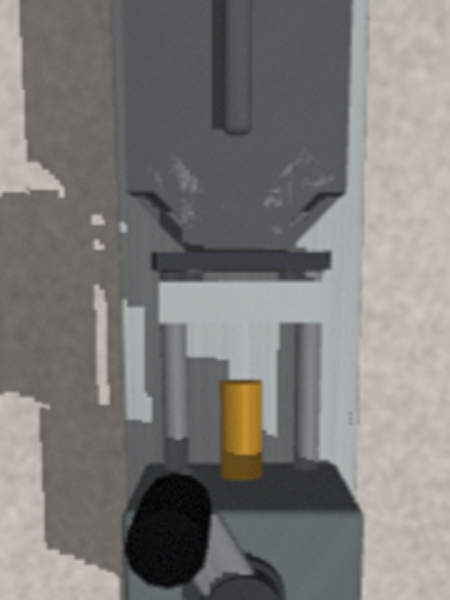

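View pics/side6.png

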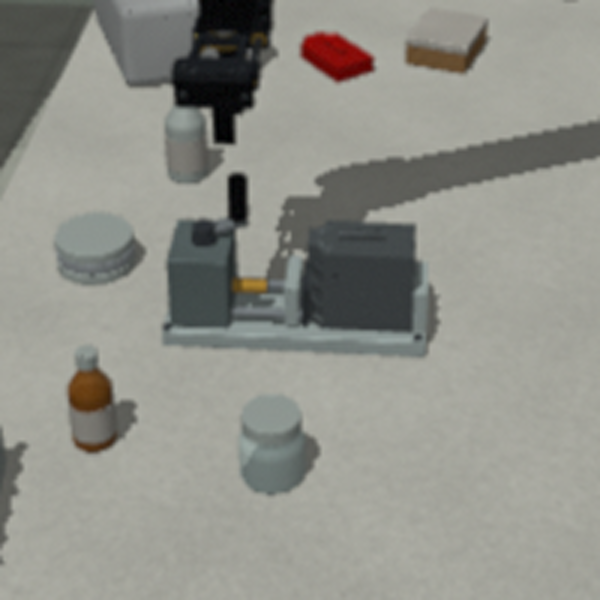

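```bash
python3 - <<'E'
from h import *
p=dict(np.load("p14.npz")); J=ray(p,280,112.3,.07)[0]
print([round((J-ray(p,280,b,.067)[0])*1000,2) for b in (107.7,100.5)],J)
print(get_obs()["time_s"]); print(sign_off())
E
```

```text
[np.float64(3.86), np.float64(9.85)] 0.5537465769016159
64.9
the job is handed in; nothing more can be done
None
```

The slide trays are packed and the jaw is cranked in on the stack. I handed the job in at 64.9 s; no verdict is reported.

- **Jaw back:** I wound the crank back to its stop. The face then measured about 85.5 mm from the nest centre, against 86 mm when fully open.
- **Stacking:** Three trays were on the bench. A later top view showed no fourth, and I left the red look-alike alone. All three trays and then the grey lid went into the nest with their chamfered ends towards the crank. Each stopped within about 1 mm of its seated height, rather than 6 mm too high.
- **Clamping:** I turned the crank in by about 869°, which is roughly 36.2 mm of jaw travel. Closing the jaw slid the stack about 2 mm, up against the fixed jaw.

**Last checks:**
- **Face pressed in:** The gap behind the face is 3.9 mm, against about 8 mm when free. That puts the face about 4 mm in, half of its 8 mm.
- **Disagreement:** At an earlier check (about 838° turned), measuring from the front edge of the face gave more press (3.6 mm) than measuring from its back edge (2.0 to 2.7 mm). I trusted the back edge because it fitted the slide of the stack, and turned about 30° further.
- **Stack and bottles:** In the last side view the stack looks even, and the jar and both bottles are standing.
- **Gripper:** It was open and clear of everything at the end.

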